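# Start the pump from under its dust cover

### The arm

A 6-joint arm with a two-finger parallel gripper is mounted at the origin on a cart in front of the work surface, level with it; the furniture and walls round the work are solid. World frame = base frame: x ahead of the robot, y to its left, z up, the work surface at z = 0. Lengths are in m, angles in rad, forces in N, time in s.
With the tool pointing down it reaches from about 0.35 to 0.975 m from the base axis. Payload 7.1 kg.
Tool frame: the origin (TCP) lies at the very end of the fingers, on their centre line; the grasp point (between the pads) lies 19 mm behind it; x points along the fingers, z is the direction in which the jaws open and shut, and the axes are right-handed (so a half turn about x gives the same grasp; the last joint's range is limited). The gripper opens to 88 mm and grips with 3 to 60 N. Pads are 20 mm wide; open, the fingers measure 115 mm over their backs; the gripper's body (75 mm by 178 mm) begins 61 mm behind the grasp point.
Start: joints at [1.315, 0.423, 1.63, -0, 1.089, -0.019], TCP at [0.147, 0.608, 0.223] pointing down, gripper open.
Joint ranges: [-3, 3], [-0.9, 2.11], [0.09, 2.58], [-1.31, 4.45], [0.11, 2.69], [-2.54, 2.54]. Speed limits (rad/s): [2.39, 2.39, 3.01, 3.14, 3.14, 3.14].

### API

Orientations are given as a unit quaternion [w, x, y, z].
In Python, from cell import ctrl gives the robot as it stands.
- The arm moves only by the shell command python3 -m jog 'ROWS' [OPENING] [FORCE]. ROWS is JSON, a list of rows, each an object of numbers: "dx", "dy", "dz": the shift along the tool's x, y, z in m; "wx", "wy", "wz": the turn, a rotation vector about the tool's x, y, z in degrees. A call has 1 to 10 rows; each row is the pose to reach, as a shift and turn from the pose measured when the call began, along the tool's axes at that moment; what a row does not reach only later rows make up. A row lasts 1/10 s, in which the tool goes at most 50 mm and 8.59 degrees, less where a joint would pass 70% of its speed; a pose out of reach is approached as far as the arm can. A call with a gripper value outside its range is refused whole. OPENING is the finger opening in m, from 0 to 0.0878, set as the call begins (- or left out, the last holds). The fingers move at their own pace and stop on an object; FORCE is the grip in N (left out, the last holds). Time passes only in rows, so rows that repeat a pose let the fingers close. It gives the time, the measured TCP pose, the force and the opening at its end, in the units of the state.
- ctrl.sense(): the state, without advancing time (a new reading comes with each control period).
- ctrl.read_camera(name): name is "scene" or "top"; returns a dict with "pixels" (400x640x3 uint8, blue, green, red), "fx", "fy", "cx", "cy" (pixels), "k1" (the pictures are not rectified: a ray, as slopes to the right and down, at radius r is drawn at 1 + k1 r^2 times it, then the intrinsics apply), "view" (4x4, takes a point from world to camera coordinates). Camera axes: x right, y down, z forward; pixel columns grow to the right and rows downward; lengths in m; the calibration is good to about 2 mm. A picture is of the moment at which its call begins. There is no depth.
- ctrl.hand_in(): hands the job in, once; it reports no verdict.
The state is a dict: "time_s": time; "q": joint angles; "qvel": joint speeds; "joint_torque": joint torques, N m; "ee_pos": TCP position; "orientation": TCP orientation; "wrist_force": force on the tool from outside, world axes, zero at the start; "torque": the same for the moment, N m; "width": opening from 0.0 (shut) to 1.0 (fully open).
Only numpy, scipy, OpenCV 4.12 (cv2) and the standard library are available. Lean on these libraries where they do the work, as an engineer would, in place of code of your own. Each camera call takes 0.05 s, during which the arm holds its last target.

### The job

Start the vacuum pump from its control station, the one with the round dial gauge on top: first take the roller sleeve off the foot of its panel and lay it flat in the empty metal tray, then slide the dust cover all the way down by its square grip, push the button under it fully in and let it come out again, and slide the cover all the way back up until it is fully home. Leave the cover and button of the other station, with the rectangular block on top, alone, and do not shift or knock over any of the things standing about.

Things in the scene. Friction and masses are not known exactly. Their poses are not given: they have to be found in the camera images.
- pump: The pump's control station, fixed to the table: grey desk-shaped housing 118 mm wide with a sloping panel and a rear tower; told by the ROUND DIAL GAUGE (54 mm) on top. Origin on the table under the panel's middle; x to its back, y to its left, z up. Panel slope 26 deg: 'up the slope' is (0.899, 0, 0.438), its outward normal (-0.438, 0, 0.899).
- pump_foot (a point): Middle of the panel's front edge, pump frame [-68, 0, 45] mm. From here s counts up the slope (panel ends at s=160), h out along the normal. Two lips (s=-6 to 0, |y|=31 to 59, 22 mm high) hold the sleeve; between them is room for a finger. The cover's guide rails: |y|=37 to 49, s=46 to 156, 20 mm high.
- pump_visor (a point): Middle of the lower front edge of the visor that juts 22 mm from the rear tower over the panel's top end, pump frame [54, 0, 185] mm; its top is 10 mm higher, the gauge reaches 217 mm. Because of it, reach the button and the shut cover's grip along the panel's normal, not straight down.
- pump_cover (a joint): Dust cover of the pump's station, a slide: 0 = shut (home, over the button), grows in m as the cover goes DOWN the slope to its stop at 0.072. Aluminium plate 70 mm (slope) x 80 mm, top at h=16 mm; shut it spans s=84 to 154. About 2 N of friction; stays where it is left.
- pump_button (a joint): Push button of the pump's station, in m: 0 = out, 0.006 = fully in. Moves along the panel's inward normal; sprung, about 5 N fully in. Round black cap 34 mm across in a 46 mm collar (4 mm high), at y=0, s=118; out, its top is at h=11 mm. Under the cover when that is shut.
- pump_grip (a point): Centre of the outer end of the square grip on the pump's cover: black block 24 x 24 mm, 36 mm tall (h=16 to 52), sides square to slope and station y. Cover shut: s=100, h=52 mm, y=0 (pump frame [-1, 0, 136] mm); it goes down the slope with the cover. Site x points up the slope, z out along the normal. Mind the rails beside it when gripping.
- pump_button_top (a point): Centre of the pump button's cap, pump frame [33, 0, 107] mm; z points out along the panel's normal.
- fan: The fan's control station, not part of the job: the same housing, cover and grip as the pump's (same frame, same sizes), but with a RECTANGULAR slotted block 42 x 84 mm on top of its tower instead of the round gauge.
- fan_cover (a joint): Dust cover of the fan's station, same as the pump's.
- fan_button (a joint): Push button of the fan's station, same as the pump's.
- sleeve_mid (a point): Centre of the loose paint roller sleeve: off-white cylinder 102 mm long, 43 mm across, 30 g; the point's x runs along its axis. It starts across the foot of the pump's panel, axis along the station's y, resting on panel and lips (s=22, h=22 mm), where it stops the cover after about 40 mm.
- tray: Shallow open metal tray, fixed to the table, 160 (x) x 130 (y) x 32 mm, walls and floor 4 mm; origin at the centre of its underside, x along its long side. Starts empty.
- carton: Bystander: printed carton 113 (x) x 177 (y) x 60 mm, loose; origin at the centre of its underside.
- spray: Bystander: aerosol can 67 mm across, 205 mm tall, loose, standing; origin at the centre of its foot.
- pot: Bystander: plastic pot 129 mm across, 129 mm tall, fixed to the table; origin at the centre of its foot.
- black_tape: Bystander: black tape roll lying flat, 104 mm across, 50 mm high, loose; origin at the centre of its underside.
- sleeve: The same roller sleeve; this origin lies at its surface, 20 mm from the axis (use sleeve_mid for its centre); x along its axis.

How it is judged:
By the outcome, as a careful person would: the job done as asked, in the order asked, and still so for the second after the job is handed in, with the robot touching nothing.
It also fails if it takes over 72 s, if anything falls off the work surface, if the arm or the gripper's body presses on something with over 40 N, if the wrist force passes 120 N, or if a joint passes its speed limit or range.

## Working session

There is one attempt and no reset: what is moved stays moved. The work goes in short steps, Python scripts to look and compute and a shell command to move; the robot and the scene stay as the last step left them, time stands still between calls to the robot, and variables do not carry over. Pictures are saved under pics/ and viewed, and the job is handed in when it is done.

```bash
mkdir -p pics; ls
python3 - <<'E'
from cell import ctrl
import cv2
print(ctrl.sense())
for n in("scene","top"):
    r=ctrl.read_camera(n); cv2.imwrite(f"pics/{n}0.png",r["pixels"]); print(n,{k:v for k,v in r.items() if k!="pixels"})
E
```

```text
pics
{'time_s': 0.0, 'q': array([ 1.31501095e+00,  4.23838641e-01,  1.63067265e+00,  1.28193919e-05,
        1.08858223e+00, -1.89964769e-02]), 'qvel': array([ 0.0009745 ,  0.00019925, -0.00041598, -0.00086911,  0.00101962,
        0.00037258]), 'joint_torque': array([-3.42106396e-03, -5.44637418e+01, -2.73662871e+01,  6.42702193e-02,
        2.27141491e-02, -1.04625810e-04]), 'ee_pos': array([0.1464459 , 0.60704175, 0.22190988]), 'orientation': array([ 0.55513446, -0.43775607,  0.55598544,  0.43712189]), 'wrist_force': array([-0.87467145,  0.38662871,  0.52604161]), 'torque': array([-0.04946226,  0.01773669, -0.02449406]), 'width': 0.9957224045794408}
scene {'fx': 419.82366147516495, 'fy': 419.82366147516495, 'cx': 321.51204870215577, 'cy': 199.2679431814897, 'k1': -0.018365155858556404, 'view': array([[ 0.77154844, -0.63577152, -0.02252958, -0.40719052],
       [-0.3361858 , -0.37740528, -0.86286984,  0.30530636],
       [ 0.54008529,  0.67332   , -0.50492381,  0.97511614],
       [ 0.        ,  0.        ,  0.        ,  1.        ]])}
top {'fx': 397.34886290979534, 'fy': 397.34886290979534, 'cx': 321.56402913347154, 'cy': 202.51126424857085, 'k1': -0.06916445308282275, 'view': array([[-0.00148224, -0.99955871, -0.029668  ,  0.03122164],
       [-0.99676767,  0.00385987, -0.08024531,  0.56168805],
       [ 0.08032441,  0.02945316, -0.99633353,  1.2365826 ],
       [ 0.        ,  0.        ,  0.        ,  1.        ]])}
```

View pics/scene0.png

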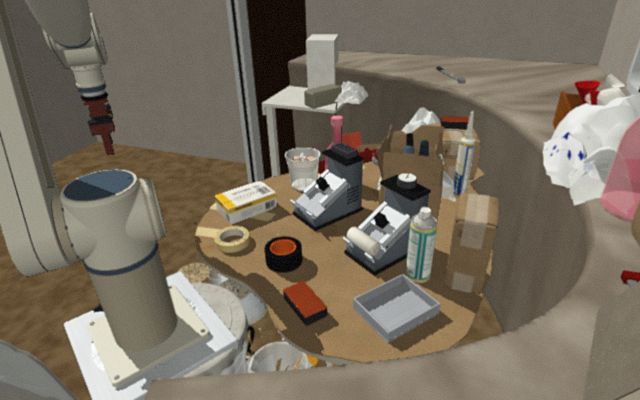

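View pics/top0.png

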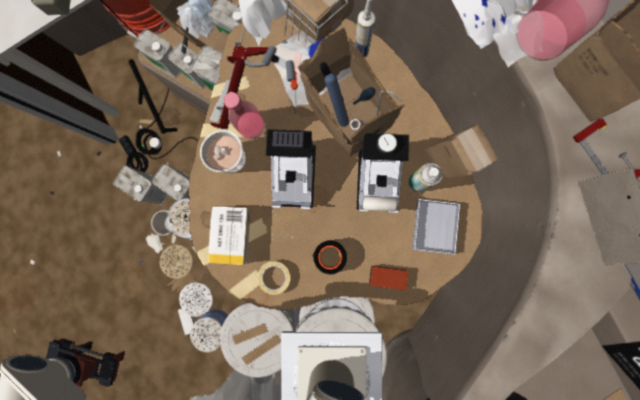

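The round gauge is on the right-hand station in the top view (about 387,143), with the sleeve at its foot (380,204). The tray is at (437,226). I'll zoom in to measure.

```bash
cat > h.py <<'E'
import numpy as np, cv2
from cell import ctrl
def ray(r,u,v):
    x=(u-r["cx"])/r["fx"]; y=(v-r["cy"])/r["fy"]
    X,Y=x,y
    for _ in range(20):
        f=1+r["k1"]*(X*X+Y*Y); X,Y=x/f,y/f
    V=np.array(r["view"]); R,t=V[:3,:3],V[:3,3]
    return -R.T@t, R.T@np.array([X,Y,1.])
def onz(r,u,v,z):
    o,d=ray(r,u,v); return o+d*(z-o[2])/d[2]
def proj(r,P):
    V=np.array(r["view"]); P=np.atleast_2d(P); c=P@V[:3,:3].T+V[:3,3]
    s=c[:,:2]/c[:,2:]; s=s*(1+r["k1"]*(s**2).sum(1,keepdims=True))
    return s*[r["fx"],r["fy"]]+[r["cx"],r["cy"]]
def tri(r1,p1,r2,p2):
    o1,d1=ray(r1,*p1);o2,d2=ray(r2,*p2)
    a=np.linalg.lstsq(np.c_[d1,-d2],o2-o1,rcond=None)[0]
    A=o1+a[0]*d1;B=o2+a[1]*d2
    return (A+B)/2,np.linalg.norm(A-B)
def crop(r,x0,y0,w,h,k,name):
    im=cv2.resize(r["pixels"][y0:y0+h,x0:x0+w],None,fx=k,fy=k,interpolation=cv2.INTER_CUBIC)
    cv2.imwrite("pics/"+name,im)
E
python3 - <<'E'
from h import *
import pickle
t=ctrl.read_camera("top");s=ctrl.read_camera("scene")
pickle.dump((t,s),open("cam0.pkl","wb"))
crop(t,345,120,130,140,4,"t1.png"); crop(s,330,160,120,190,4,"s1.png".replace("s1","s1"))
im=s["pixels"]
crop(s,330,165,125,140,4,"s1.png")
E
```

```text
(no output)
```

View pics/t1.png

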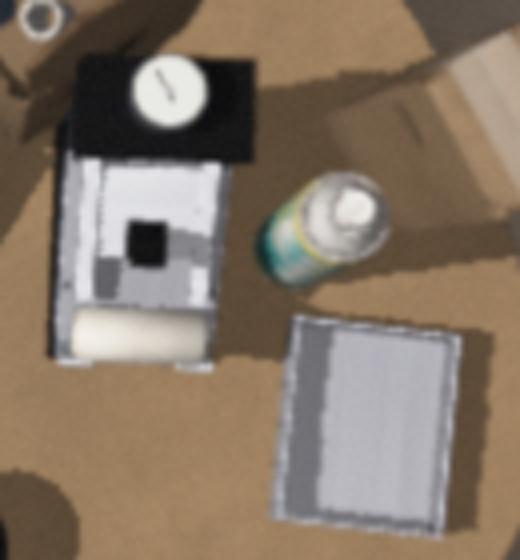

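View pics/s1.png

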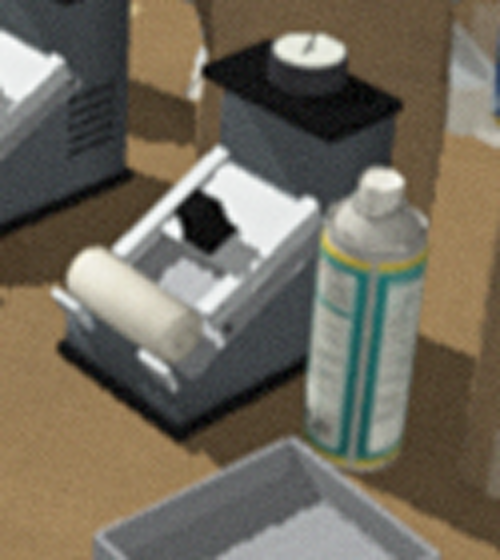

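The top view shows the gauge at (387,143), the black grip at (382,181), the sleeve at (380,204) and the spray can at (432,172) to the right. The scene view matches: sleeve at (363,240), grip at (381,220), gauge at (407,179). Next I'll extract them with masks.

Run:
```python
from h import *
import pickle
t,s=pickle.load(open("cam0.pkl","rb"))
def blob(r,box,f):
    x0,y0,w,h=box; im=r["pixels"][y0:y0+h,x0:x0+w]
    im=cv2.resize(im,None,fx=4,fy=4,interpolation=cv2.INTER_CUBIC)
    hsv=cv2.cvtColor(im,cv2.COLOR_BGR2HSV).astype(int)
    m=f(im.astype(int),hsv).astype(np.uint8)
    n,l,st,c=cv2.connectedComponentsWithStats(m); i=1+np.argmax(st[1:,4])
    cs=cv2.findContours((l==i).astype(np.uint8),0,2)[0]
    rect=cv2.minAreaRect(max(cs,key=len))
    tr=lambda p:(np.array(p)+.5)/4-.5+[x0,y0]
    return tr(c[i]),tr(cv2.boxPoints(rect)),st[i,4]/16,rect[2]
dark=lambda im,h:h[...,2]<60
# top: sleeve (warm off-white), gauge, grip
for n,b,f,z in [("gauge",(375,130,25,26),lambda im,h:h[...,2]>150,.217),("grip",(372,168,20,24),dark,.136),
  ("sleeve",(355,192,48,24),lambda im,h:(h[...,2]>140)&(h[...,1]>18),.0744)]:
    c,bx,a,an=blob(t,b,f); print(n,c.round(1),a,bx.round(1).tolist(),"world",onz(t,*c,z).round(4),[onz(t,*p,z).round(4)[:2].tolist() for p in bx])
for n,b,f in [("grip",(370,208,24,26),dark),("sleeve",(340,222,48,36),lambda im,h:(h[...,2]>120)&(h[...,1]>18)),("gaugetop",(395,170,26,16),lambda im,h:h[...,2]>150)]:
    c,bx,a,an=blob(s,b,f); print("S",n,c.round(1),a,bx.round(1).tolist())
# tray corners outer top (z=.032) in top view
x0,y0=345,120
for p in [(296,316),(461,337),(442,534),(274,516)]:
    print("tray",onz(t,x0+p[0]/4,y0+p[1]/4,.032).round(4))
# tower top corners (z=.195): 
for p in [(80,54),(255,61),(253,161),(72,157)]: print("tower",onz(t,x0+p[0]/4,y0+p[1]/4,.195).round(4))
```

```text
gauge [386.9 142. ] 249.6875 [[374.4, 142.1], [386.8, 129.8], [399.2, 142.2], [386.9, 154.6]] world [ 0.7098 -0.1534  0.217 ] [[0.7098, -0.1195], [0.7439, -0.1536], [0.7091, -0.1868], [0.6752, -0.1527]]
grip [381.4 180.7] 89.875 [[376.9, 175.4], [385.9, 175.4], [385.9, 185.9], [376.9, 185.9]] world [ 0.6153 -0.1466  0.136 ] [[0.6308, -0.1338], [0.6307, -0.1599], [0.6001, -0.1594], [0.6002, -0.1334]]
sleeve [379.2 207.6] 546.0625 [[354.6, 191.6], [402.4, 191.6], [402.4, 215.4], [354.6, 215.4]] world [ 0.5414 -0.1465  0.0744] [[0.5905, -0.0724], [0.5899, -0.2174], [0.5177, -0.2161], [0.5182, -0.0718]]
S grip [380.6 220.2] 135.5 [[371.3, 219.5], [379.6, 211.1], [389.5, 221.0], [381.1, 229.4]]
S sleeve [359.2 242.3] 585.9375 [[336.2, 224.3], [377.2, 220.1], [380.7, 254.1], [339.7, 258.3]]
S gaugetop [406.9 176.9] 118.375 [[398.1, 172.9], [415.6, 172.9], [415.6, 181.1], [398.1, 181.1]]
tray [ 0.5709 -0.2766  0.032 ]
tray [ 0.5539 -0.4063  0.032 ]
tray [ 0.4002 -0.3874  0.032 ]
tray [ 0.4148 -0.2565  0.032 ]
tower [ 0.7395 -0.0962  0.195 ]
tower [ 0.7339 -0.2173  0.195 ]
tower [ 0.6637 -0.2143  0.195 ]
tower [ 0.6671 -0.0898  0.195 ]
```

Run:
```python
from h import *
import pickle
t,s=pickle.load(open("cam0.pkl","rb"))
crop(t,355,130,52,90,6,"t2.png"); crop(s,340,195,75,90,8,"s2.png")
a=cv2.imread("pics/t2.png");b=cv2.imread("pics/s2.png")
b=cv2.resize(b,None,fx=.75,fy=.75) 
h=max(a.shape[0],b.shape[0]); 
o=np.zeros((h,a.shape[1]+b.shape[1],3),np.uint8);o[:a.shape[0],:a.shape[1]]=a;o[:b.shape[0],a.shape[1]:]=b
print(a.shape,b.shape);cv2.imwrite("pics/both.png",o)
```

```text
(540, 312, 3) (540, 450, 3)
```

View pics/both.png

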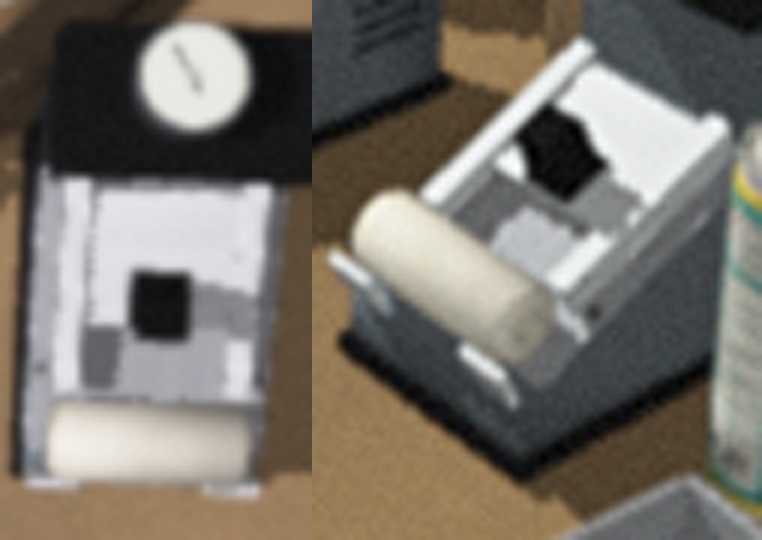

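Run:
```python
from h import *
import pickle
from scipy.optimize import least_squares
t,s=pickle.load(open("cam0.pkl","rb"))
T=lambda x,y:(355+(x+.5)/6-.5,130+(y+.5)/6-.5)
S=lambda x,y:(340+(x-312+.5)/6-.5,195+(y+.5)/6-.5)
def sh(sv,h,y): return [-68+.899*sv-.438*h,y,45+.438*sv+.899*h]
# observations: pump frame pts (mm), pixel
O=[(sh(-6,22,59),t,T(24,486)),(sh(-6,22,-59),t,T(260,492)),(sh(-6,22,31),t,T(78,486)),(sh(-6,22,-31),t,T(203,491)),
 ([54,61,195],t,T(49,176)),
 (sh(112,52,0),t,T(160,270)),
 (sh(46,20,49),s,S(425,195)),(sh(156,20,49),s,S(583,40)),(sh(156,20,-49),s,S(722,122)),
 (sh(-6,22,59),s,S(332,252)),(sh(-6,22,-59),s,S(520,402)),
]
def f(p,full=False):
    c,sn=np.cos(p[2]),np.sin(p[2]); r=[]
    for P,cam,px in O:
        P=np.array(P)/1e3; W=[p[0]+c*P[0]-sn*P[1],p[1]+sn*P[0]+c*P[1],P[2]]
        r.append(proj(cam,W)[0]-px)
    r=np.array(r)
    return r if full else r.ravel()
g=least_squares(f,[.612,-.148,-.06],loss="soft_l1"); print(g.x,np.degrees(g.x[2])); print(f(g.x,True).round(1))
print("cams",[-np.array(r["view"])[:3,:3].T@np.array(r["view"])[:3,3] for r in (t,s)])
# sleeve
print("sleeve top",onz(t,*T(148.5,442),.0744),onz(t,*T(47,441),.0744),onz(t,*T(250,443),.0744))
# scene ends axis: left end ~ (378,225) right ~(527,330)
print(tri(t,T(148.5,442),s,S(452,276)))
p=g.x;c,sn=np.cos(p[2]),np.sin(p[2])
for n,P in [("sleeve",sh(22,22,0)),("grip",sh(100,52,0)),("btn",sh(118,11,0))]:
    P=np.array(P)/1e3;W=[p[0]+c*P[0]-sn*P[1],p[1]+sn*P[0]+c*P[1],P[2]];print(n,np.round(W,4),proj(t,W),proj(s,W))
```

```text
[ 0.6149896  -0.14878807 -0.0348424 ] -1.9963222069236572
[[ 0.7 -0.2]
 [ 0.  -0. ]
 [ 0.9  0.1]
 [ 0.3 -0.1]
 [ 0.2 -1.1]
 [ 1.1  2.6]
 [-0.6 -1. ]
 [-0.9 -1.3]
 [ 1.6 -0.9]
 [-0.4  0.2]
 [-2.6 -4.4]]
cams [array([ 0.460591  , -0.00738145,  1.27804782]), array([-0.10983901, -0.80022111,  0.74662518])]
sleeve top [ 0.55470418 -0.14698377  0.0744    ] [ 0.55540842 -0.09575428  0.0744    ] [ 0.55399982 -0.19821293  0.0744    ]
(array([ 0.55468211, -0.14707982,  0.07210287]), np.float64(0.0005233241098685581))
sleeve [ 0.5572 -0.1468  0.0744] [[379.25348014 202.44014198]] [[363.61375444 239.47316951]]
grip [ 0.6141 -0.1488  0.1355] [[382.09965902 181.09937546]] [[379.8243468 213.2907168]]
btn [ 0.6482 -0.1499  0.1066] [[381.13877426 171.01016724]] [[388.1529596  217.91453517]]
```

Run:
```python
from h import *
import pickle
t,s=pickle.load(open("cam0.pkl","rb"))
def sh(sv,h,y): return np.array([-68+.899*sv-.438*h,y,45+.438*sv+.899*h])/1e3
for p in [(.6145,-.1485,-.035),(.6195,-.1485,-.05)]:
  c,sn=np.cos(p[2]),np.sin(p[2])
  for cam in (t,s):
    print([proj(cam,[p[0]+c*P[0]-sn*P[1],p[1]+sn*P[0]+c*P[1],P[2]])[0].round(1).tolist() for P in [sh(a,h,y) for h in (52,16) for a in(88,112) for y in (12,-12)]])
```

```text
[[377.6, 185.1], [385.8, 185.3], [378.1, 177.2], [386.5, 177.4], [376.5, 181.2], [384.5, 181.4], [377.0, 173.5], [385.1, 173.7]]
[[373.6, 214.5], [379.8, 218.2], [379.5, 208.5], [385.7, 212.1], [377.2, 222.4], [383.4, 226.1], [383.0, 216.5], [389.2, 220.1]]
[[377.5, 183.3], [385.8, 183.7], [378.2, 175.4], [386.5, 175.8], [376.5, 179.5], [384.5, 179.8], [377.1, 171.8], [385.2, 172.1]]
[[374.9, 213.8], [381.0, 217.5], [380.8, 207.9], [387.0, 211.5], [378.6, 221.7], [384.6, 225.5], [384.4, 215.9], [390.5, 219.6]]
```

```bash
cat >> h.py <<'E'
from scipy.spatial.transform import Rotation as Rn
PO=np.array([.613,-.1485,0.]); PY=-.035
RP=Rn.from_euler("z",PY).as_matrix()
U=RP@[.899,0,.438]; N=RP@[-.438,0,.899]; YL=RP@[0,1,0]
def shw(s,h,y=0): return PO+RP@(np.array([-68+.899*s-.438*h,y,45+.438*s+.899*h])/1e3)
def st():
    S=ctrl.sense(); q=S["orientation"]; return S,S["ee_pos"],Rn.from_quat([q[1],q[2],q[3],q[0]]).as_matrix()
def ori(x,z):
    x=np.array(x,float);x/=np.linalg.norm(x);z=np.array(z,float);z-=x*(z@x);z/=np.linalg.norm(z)
    return np.c_[x,np.cross(z,x),z]
def go(P,x=None,z=None,flip=None):
    S,p,R=st(); d=R.T@(np.array(P)-p)
    out="d %s"%d.round(4)
    if x is not None:
        for zz in (z,-np.array(z)):
            w=Rn.from_matrix(R.T@ori(x,zz)).as_rotvec(degrees=True); out+=" | w %s (%.0f)"%(w.round(1),np.linalg.norm(w))
    print(out)
def where():
    S,p,R=st(); v=RP.T@(p-PO)*1e3-[-68,0,45]
    print("t%.1f"%S["time_s"],"p",p.round(4),"x",R[:,0].round(3),"z",R[:,2].round(3),"F",S["wrist_force"].round(1),"w%.3f"%(S["width"]*.0878),"q",S["q"].round(2),
     "| s,h,y mm",np.round([.899*v[0]+.438*v[2],-.438*v[0]+.899*v[2],v[1]],1))
E
python3 - <<'E'
from h import *
import pickle
t,s=pickle.load(open("cam0.pkl","rb"))
where()
print("spray foot front edge-> top view",onz(t,345+275/4,120+280/4,0), "cap top z.205",onz(t,345+353/4,120+208/4,.205))
print("scene foot bottom",onz(s,330+355/4,165+465/4,0), "left/right",onz(s,330+307/4,165+440/4,0),onz(s,330+402/4,165+440/4,0))
go(shw(22,150),-N,U); go(shw(22,4),-N,U)
E
```

```text
t0.2 p [0.1465 0.6073 0.2222] x [-0.    -0.001 -1.   ] z [ 0.235  0.972 -0.001] F [-0.1 -0.5  0.8] w0.088 q [ 1.31  0.42  1.63  0.    1.09 -0.02] | s,h,y mm [-304.1  345.3  739. ]
spray foot front edge-> top view [ 0.6029731  -0.26722745  0.        ] cap top z.205 [ 0.62920299 -0.27977801  0.205     ]
scene foot bottom [ 6.08628534e-01 -3.03165459e-01 -1.11022302e-16] left/right [ 0.60407817 -0.26621557  0.        ] [ 0.65164837 -0.30775879  0.        ]
d [ 0.0333 -0.5192 -0.648 ] | w [ 77.  -21.8 -17.7] (82) | w [-99.6  18.7 -23. ] (104)
d [ 0.1645 -0.5818 -0.6351] | w [ 77.  -21.8 -17.7] (82) | w [-99.6  18.7 -23. ] (104)
```

```bash
python3 -m jog '[{"dx":-0.05},{"dx":-0.08,"dy":-0.03,"dz":-0.03,"wx":8},{"dx":-0.09,"dy":-0.06,"dz":-0.06,"wx":16},{"dx":-0.09,"dy":-0.09,"dz":-0.1,"wx":24},{"dx":-0.09,"dy":-0.12,"dz":-0.14,"wx":32},{"dx":-0.09,"dy":-0.15,"dz":-0.18,"wx":40},{"dx":-0.09,"dy":-0.18,"dz":-0.22,"wx":48},{"dx":-0.09,"dy":-0.21,"dz":-0.26,"wx":56},{"dx":-0.09,"dy":-0.24,"dz":-0.3,"wx":64},{"dx":-0.09,"dy":-0.27,"dz":-0.34,"wx":72}]' 0.07
python3 -c "
from h import *
where();go(shw(22,130),-N,U)"
```

```text
t0.2 p [0.1465 0.6073 0.2222] x [-0.    -0.001 -1.   ] z [ 0.235  0.972 -0.001] F [-0.1 -0.5  0.8] w0.088 q [ 1.31  0.42  1.63  0.    1.09 -0.02] | s,h,y mm [-304.1  345.3  739. ]
d [ 0.0513 -0.5278 -0.6462] | w [ 77.  -21.8 -17.7] (82) | w [-99.6  18.7 -23. ] (104)invalid input at $[0]: expected keys dx, dy, dz, wx, wy, wz
```

```bash
python3 -m jog '[{"dx":-0.05,"dy":0,"dz":0,"wx":0,"wy":0,"wz":0},{"dx":-0.08,"dy":-0.03,"dz":-0.03,"wx":8,"wy":0,"wz":0},{"dx":-0.09,"dy":-0.06,"dz":-0.06,"wx":16,"wy":0,"wz":0},{"dx":-0.09,"dy":-0.09,"dz":-0.1,"wx":24,"wy":0,"wz":0},{"dx":-0.09,"dy":-0.12,"dz":-0.14,"wx":32,"wy":0,"wz":0},{"dx":-0.09,"dy":-0.15,"dz":-0.18,"wx":40,"wy":0,"wz":0},{"dx":-0.09,"dy":-0.18,"dz":-0.22,"wx":48,"wy":0,"wz":0},{"dx":-0.09,"dy":-0.21,"dz":-0.26,"wx":56,"wy":0,"wz":0},{"dx":-0.09,"dy":-0.24,"dz":-0.3,"wx":64,"wy":0,"wz":0},{"dx":-0.09,"dy":-0.27,"dz":-0.34,"wx":72,"wy":0,"wz":0}]' 0.07
python3 -c "
from h import *
where();go(shw(22,130),-N,U)"
```

```text
time_s: 1.2
ee_pos: [0.3294, 0.2116, 0.3127]
orientation: [0.707, -0.026, 0.707, 0.025]
wrist_force: [1.2, 0.1, 0.6]
width: 0.798
t1.2 p [0.3294 0.2116 0.3127] x [ 0.    -0.001 -1.   ] z [0.997 0.072 0.   ] F [1.2 0.1 0.6] w0.070 q [ 0.54 -0.05  2.01 -0.    1.19  0.47] | s,h,y mm [-87.7 340.5 350. ]
d [ 0.1415 -0.3683  0.1522] | w [  6.  -25.9  -1.4] (27) | w [-169.5    2.   -39.1] (174)
```

```bash
python3 -m jog '[{"dx":0,"dy":-0.05,"dz":0.01,"wx":0,"wy":0,"wz":0},{"dx":0,"dy":-0.1,"dz":0.03,"wx":2,"wy":-5,"wz":0},{"dx":0,"dy":-0.15,"dz":0.05,"wx":4,"wy":-10,"wz":0},{"dx":0,"dy":-0.2,"dz":0.07,"wx":6,"wy":-15,"wz":0},{"dx":0,"dy":-0.25,"dz":0.09,"wx":6,"wy":-20,"wz":0},{"dx":0.02,"dy":-0.3,"dz":0.11,"wx":6,"wy":-25.9,"wz":-1.4},{"dx":0.04,"dy":-0.34,"dz":0.13,"wx":6,"wy":-25.9,"wz":-1.4},{"dx":0.08,"dy":-0.3683,"dz":0.152,"wx":6,"wy":-25.9,"wz":-1.4},{"dx":0.1,"dy":-0.3683,"dz":0.152,"wx":6,"wy":-25.9,"wz":-1.4},{"dx":0.1415,"dy":-0.3683,"dz":0.1522,"wx":6,"wy":-25.9,"wz":-1.4}]' 0.07
python3 -c "
from h import *
where();go(shw(22,130),-N,U);go(shw(22,4),-N,U)
r=ctrl.read_camera('scene');crop(r,300,120,150,140,4,'s3.png')
r=ctrl.read_camera('top');crop(r,345,120,130,140,4,'t3.png')"
```

```text
time_s: 2.2
ee_pos: [0.5101, -0.148, 0.1714]
orientation: [0.849, 0.009, 0.529, -0.017]
wrist_force: [0.5, 0.4, -0.5]
width: 0.792
t2.2 p [ 0.5101 -0.148   0.1714] x [ 0.44  -0.02  -0.898] z [ 0.897 -0.032  0.441] F [ 0.5  0.4 -0.5] w0.070 q [-0.39  0.23  2.17  0.47  0.34 -0.77] | s,h,y mm [ 24.1 128.9  -3.1]
d [-0.0012  0.0031 -0.0021] | w [-0.1  0.2  0.2] (0) | w [179.9   0.4  -0.3] (180)
d [ 0.1248  0.0036 -0.0025] | w [-0.1  0.2  0.2] (0) | w [179.9   0.4  -0.3] (180)
```

View pics/s3.png

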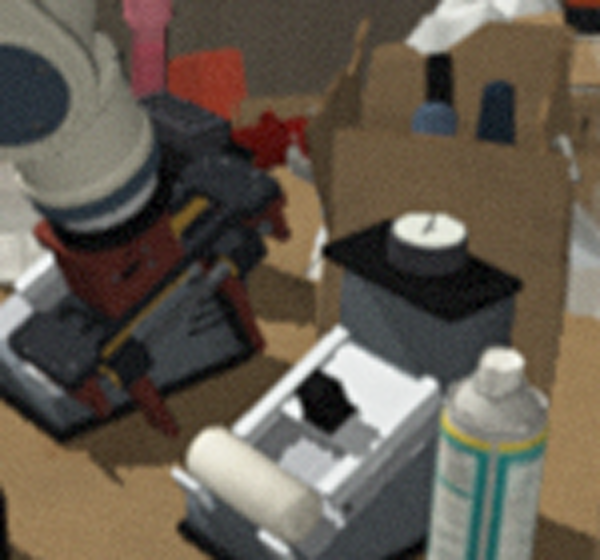

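View pics/t3.png

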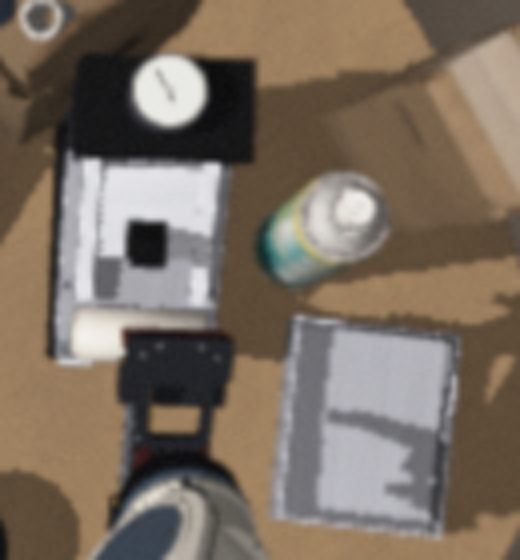

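```bash
python3 -c "
from h import *
import pickle
t,s=pickle.load(open('cam0.pkl','rb'))
S,p,R=st()
for q in (p,p-R[:,0]*.08,p+R[:,2]*.041,p-R[:,2]*.041): 
  a=proj(t,q)[0];b=proj(s,q)[0]; print((a-[345,120])*4,(b-[300,120])*4)
"
```

```text
[149.07871504 394.56996317] [195.91587338 390.88386484]
[161.8152506  442.72235396] [154.26021821 309.86176507]
[153.48614454 339.8011768 ] [240.15236569 347.96854021]
[144.74798291 447.89324101] [150.81715963 434.62646934]
```

```bash
python3 -m jog '[{"dx":0.03,"dy":0.0031,"dz":-0.002,"wx":0,"wy":0,"wz":0},{"dx":0.06,"dy":0.0031,"dz":-0.002,"wx":0,"wy":0,"wz":0},{"dx":0.07,"dy":0.0031,"dz":-0.002,"wx":0,"wy":0,"wz":0},{"dx":0.07,"dy":0.0031,"dz":-0.002,"wx":0,"wy":0,"wz":0}]' 0.07
python3 -c "
from h import *
where()
r=ctrl.read_camera('scene');crop(r,320,180,90,90,6,'s4.png');
r2=ctrl.read_camera('top');crop(r2,350,150,90,90,6,'t4.png')
S,p,R=st()
for q in (p,p-R[:,0]*.08,p+R[:,2]*.035,p-R[:,2]*.035): 
  a=proj(r2,q)[0];b=proj(r,q)[0]; print((a-[350,150])*6,(b-[320,180])*6)
a=cv2.imread('pics/s4.png');b=cv2.imread('pics/t4.png');cv2.imwrite('pics/b4.png',cv2.resize(np.hstack([a,b]),(800,400)))
"
```

```text
time_s: 2.7
ee_pos: [0.5335, -0.141, 0.1024]
orientation: [0.845, 0.011, 0.534, -0.013]
wrist_force: [-0.2, 0.2, -0.9]
width: 0.797
t2.7 p [ 0.5335 -0.141   0.1024] x [ 0.428 -0.011 -0.904] z [ 0.903 -0.033  0.429] F [-0.2  0.2 -0.9] w0.070 q [-0.36  0.41  2.15  0.73  0.21 -1.01] | s,h,y mm [14.6 56.8  4.8]
[171.8575178  358.06669579] [216.4058942 318.7362207]
[188.48124555 422.74280678] [158.82350747 207.8609794 ]
[176.86872666 291.42173041] [270.23503159 265.27400377]
[166.91601643 423.29839066] [161.72458369 373.03083954]
```

View pics/b4.png

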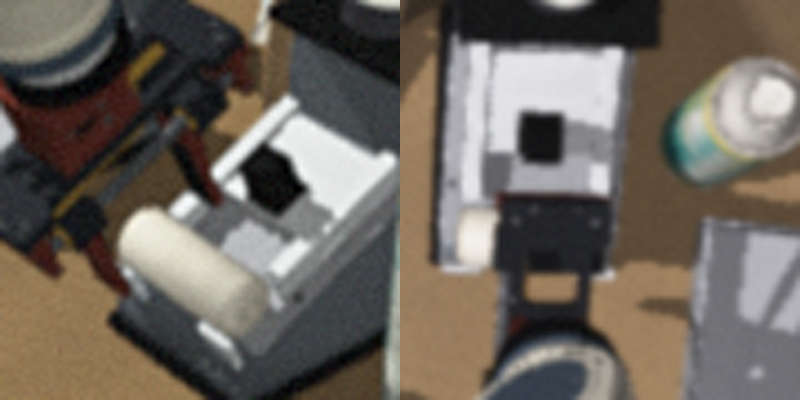

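```bash
python3 -m jog '[{"dx":0,"dy":0,"dz":0,"wx":0,"wy":0,"wz":0}]'; python3 -c "
from h import *
where();go(shw(22,58),-N,U)"
```

```text
time_s: 2.9
ee_pos: [0.5339, -0.1413, 0.1053]
orientation: [0.846, 0.01, 0.533, -0.014]
wrist_force: [-0.3, 0.0, -0.1]
width: 0.798
t2.9 p [ 0.5339 -0.1413  0.1053] x [ 0.432 -0.012 -0.902] z [ 0.901 -0.032  0.432] F [-0.3  0.  -0.1] w0.070 q [-0.36  0.4   2.16  0.72  0.21 -1.  ] | s,h,y mm [16.3 59.1  4.5]
d [ 0.0011 -0.0045  0.0058] | w [-0.  -0.4 -0.2] (0) | w [180.   -0.3   0.6] (180)
```

```bash
cat > fk.py <<'E'
import numpy as np
from scipy.optimize import least_squares
from scipy.spatial.transform import Rotation as R_
D=[([1.31501,.42384,1.63067,0,1.08858,-.019],[.14645,.60704,.2219]),([.54,-.05,2.01,0,1.19,.47],[.3294,.2116,.3127]),([-.39,.23,2.17,.47,.34,-.77],[.5101,-.148,.1714]),([-.36,.41,2.15,.73,.21,-1.01],[.5335,-.141,.1024]),([-.36,.40,2.16,.72,.21,-1.],[.5339,-.1413,.1053])]
Rz=lambda a:R_.from_euler("z",a).as_matrix(); Ry=lambda a:R_.from_euler("y",a).as_matrix()
def fk(k,q,mid=False):
    a0,z0,b,L1,c,L2,L3=k
    A=Rz(q[0]);B=A@Ry(q[1]);C=B@Ry(q[2]);W=A@[a0,0,z0]+B@[b,0,L1]+C@[c,0,L2]
    E=C@Rz(q[3])@Ry(q[4])
    return W+E@[0,0,L3],E[:,2],E@Rz(q[5])
E
python3 - <<'E'
from fk import *
for q,p in D: print(fk([0]*7,q)[1].round(3))
f=lambda k:np.concatenate([fk(k,q)[0]-p for q,p in D]+[(k-k0)*.003])
k0=np.array([0,.25,0,.4,0,.4,.3])
g=least_squares(f,k0); print(g.x.round(3),f(g.x)[:15].round(3))
E
```

```text
[-0.    -0.001 -1.   ]
[-0.007 -0.004 -1.   ]
[ 0.444 -0.019 -0.896]
[ 0.43  -0.013 -0.903]
[ 0.429 -0.014 -0.903]
[-0.028  0.433 -0.005  0.574  0.117  0.539  0.381] [ 0.012 -0.002  0.     0.004 -0.012 -0.001  0.006 -0.002  0.003 -0.001
 -0.003 -0.    -0.007 -0.001 -0.001]
```

```bash
cat > ik.py <<'E'
from fk import *
from h import *
K=[-0.028,.433,-.005,.574,.117,.539,.381]
lo=np.array([-3,-.9,.09,-1.31,.11,-2.54]);hi=np.array([3,2.11,2.58,4.45,2.69,2.54])
# tool x = E z ; tool z vs E: calibrate offset rotation from the first pose
S0=np.array([0.55513446,-0.43775607,0.55598544,0.43712189]);R0=R_.from_quat(S0[[1,2,3,0]]).as_matrix()
OFF=fk(K,D[0][0])[2].T@R0
def ik(P,x,z):
    Rt=ori(x,z)@OFF.T
    best=[]
    for s in ([-.3,.4,2,.3,.3,-.5],[-.3,.4,2,3,.3,2],[-.3,.4,2,3,.3,-2],[-.3,.4,2,0,.3,1.5],[-.3,.4,2,0,.3,-1.5]):
        f=lambda q:np.r_[fk(K,q)[0]-P,.3*(R_.from_matrix(fk(K,q)[2].T@Rt).as_rotvec())]
        g=least_squares(f,np.clip(s,lo+.01,hi-.01),bounds=(lo,hi)); best.append((round(2*g.cost**.5,4),g.x.round(2).tolist()))
    best.sort(key=lambda t:t[0]); return best[:4]
E
python3 - <<'E'
from ik import *
def tilt(a): return RP@[np.sin(np.radians(a)),0,-np.cos(np.radians(a))]
for n,P,x,z in [("sleeve26",shw(22,4),-N,U),("sl12",shw(22,12),tilt(12),U),("sl0",shw(22,14),tilt(0),U),("grip",shw(100,24),-N,YL),("grip-",shw(100,24),-N,-YL),("gripdown",shw(28,24),-N,YL),("gripdown15",shw(28,24),tilt(15),YL),("btn",shw(118,5),-N,YL),("btn-",shw(118,5),-N,-YL)]:
    print(n); [print("  ",b) for b in ik(P,x,z)]
E
```

```text
sleeve26
   (np.float64(0.0), [-0.34, 0.54, 2.1, 1.08, 0.15, -1.35])
   (np.float64(0.0), [-0.34, 0.54, 2.1, 1.08, 0.15, -1.35])
   (np.float64(0.0), [-0.34, 0.54, 2.1, 1.08, 0.15, -1.35])
   (np.float64(0.0), [-0.34, 0.54, 2.1, 1.08, 0.15, -1.35])
sl12
   (np.float64(0.0), [-0.29, 0.53, 1.94, 0.12, 0.48, -0.35])
   (np.float64(0.0), [-0.29, 0.53, 1.94, 0.12, 0.48, -0.35])
   (np.float64(0.0), [-0.29, 0.53, 1.94, 0.12, 0.48, -0.35])
   (np.float64(0.0), [-0.29, 0.53, 1.94, 0.12, 0.48, -0.35])
sl0
   (np.float64(0.0), [-0.26, 0.58, 1.78, -0.0, 0.78, -0.22])
   (np.float64(0.0), [-0.26, 0.58, 1.78, -0.0, 0.78, -0.22])
   (np.float64(0.0), [-0.26, 0.58, 1.78, -0.0, 0.78, -0.22])
   (np.float64(0.0), [-0.26, 0.58, 1.78, -0.0, 0.78, -0.22])
grip
   (np.float64(0.0), [-0.3, 0.48, 1.98, 0.45, 0.27, -2.25])
   (np.float64(0.0), [-0.3, 0.48, 1.98, 0.45, 0.27, -2.25])
   (np.float64(0.0), [-0.3, 0.48, 1.98, 0.45, 0.27, -2.25])
   (np.float64(0.0634), [-0.29, 0.51, 2.09, 1.94, 0.11, 2.54])
grip-
   (np.float64(0.0), [-0.3, 0.48, 1.98, 0.45, 0.27, 0.89])
   (np.float64(0.0), [-0.3, 0.48, 1.98, 0
[... 443 characters left out ...]
.98, 0.17, 0.42, -1.98])
   (np.float64(0.0), [-0.3, 0.49, 1.98, 0.17, 0.42, -1.98])
   (np.float64(0.0), [-0.3, 0.49, 1.98, 0.17, 0.42, -1.98])
   (np.float64(0.105), [-0.33, 0.54, 2.16, 1.9, 0.11, 2.54])
btn
   (np.float64(0.0), [-0.29, 0.52, 1.94, 0.43, 0.27, -2.21])
   (np.float64(0.0), [-0.29, 0.52, 1.94, 0.43, 0.27, -2.21])
   (np.float64(0.0), [-0.29, 0.52, 1.94, 0.43, 0.27, -2.21])
   (np.float64(0.0652), [-0.28, 0.55, 2.05, 1.95, 0.11, 2.54])
btn-
   (np.float64(0.0), [-0.29, 0.52, 1.94, 0.43, 0.27, 0.93])
   (np.float64(0.0), [-0.29, 0.52, 1.94, 0.43, 0.27, 0.93])
   (np.float64(0.0), [-0.29, 0.52, 1.94, 0.43, 0.27, 0.93])
   (np.float64(0.0), [-0.29, 0.52, 1.94, 0.43, 0.27, 0.93])
```

```bash
cat >> h.py <<'E'
def tilt(a): return RP@[np.sin(np.radians(a)),0,-np.cos(np.radians(a))]
E
python3 -c "
from h import *
C=shw(22,22);x=tilt(15)
go(C-x*.035,x,U);go(C+x*.012,x,U)"
```

```text
d [ 0.0027 -0.0045  0.0124] | w [-0.  10.6 -0.2] (11) | w [179.2  -0.3 -16.6] (180)
d [ 0.0489 -0.0046  0.0038] | w [-0.  10.6 -0.2] (11) | w [179.2  -0.3 -16.6] (180)
```

```bash
python3 -m jog '[{"dx":0,"dy":-0.0045,"dz":0.006,"wx":0,"wy":5,"wz":0},{"dx":0.0027,"dy":-0.0045,"dz":0.0124,"wx":0,"wy":10.6,"wz":-0.2},{"dx":0.0027,"dy":-0.0045,"dz":0.0124,"wx":0,"wy":10.6,"wz":-0.2},{"dx":0.0027,"dy":-0.0045,"dz":0.0124,"wx":0,"wy":10.6,"wz":-0.2},{"dx":0.0027,"dy":-0.0045,"dz":0.0124,"wx":0,"wy":10.6,"wz":-0.2}]' 0.062
python3 -c "
from h import *
where()
C=shw(22,22);x=tilt(15)
go(C+x*.012,x,U)
r=ctrl.read_camera('scene');crop(r,320,180,90,90,6,'s5.png')
S,p,R=st()
for q in (p,p+R[:,2]*.031,p-R[:,2]*.031): 
  b=proj(r,q)[0]; print((b-[320,180])*6)
"
```

```text
time_s: 3.4
ee_pos: [0.5461, -0.1458, 0.109]
orientation: [0.794, 0.011, 0.608, -0.014]
wrist_force: [-0.5, -0.5, -0.5]
width: 0.703
t3.4 p [ 0.5461 -0.1458  0.109 ] x [ 0.261 -0.009 -0.965] z [ 0.965 -0.033  0.261] F [-0.5 -0.5 -0.5] w0.062 q [-0.32  0.42  2.01  0.17  0.46 -0.43] | s,h,y mm [29.  57.1  0.3]
d [ 0.0478 -0.0003 -0.0003] | w [ 0.   0.1 -0. ] (0) | w [-180.     0.     0.2] (180)
[243.1443978  303.54810519]
[293.38941778 264.57545594]
[191.85609582 343.32105131]
```

View pics/s5.png

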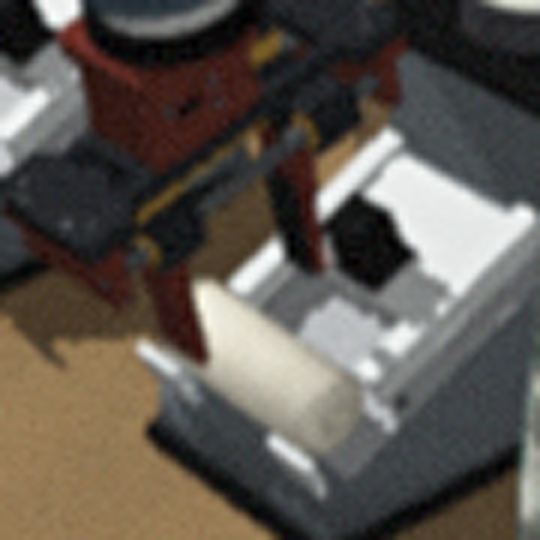

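Fingertips at (312,268) and (198,358) straddle the sleeve, agreeing with the projected tool. I'll descend and grip.

```bash
python3 -m jog '[{"dx":0.015,"dy":0,"dz":0,"wx":0,"wy":0,"wz":0},{"dx":0.03,"dy":0,"dz":0,"wx":0,"wy":0,"wz":0},{"dx":0.04,"dy":0,"dz":0,"wx":0,"wy":0,"wz":0},{"dx":0.0478,"dy":0,"dz":0,"wx":0,"wy":0,"wz":0},{"dx":0.0478,"dy":0,"dz":0,"wx":0,"wy":0,"wz":0},{"dx":0.0478,"dy":0,"dz":0,"wx":0,"wy":0,"wz":0}]'; python3 -c "
from h import *
where()"
python3 -m jog '[{"dx":0,"dy":0,"dz":0,"wx":0,"wy":0,"wz":0},{"dx":0,"dy":0,"dz":0,"wx":0,"wy":0,"wz":0},{"dx":0,"dy":0,"dz":0,"wx":0,"wy":0,"wz":0},{"dx":0,"dy":0,"dz":0,"wx":0,"wy":0,"wz":0},{"dx":0,"dy":0,"dz":0,"wx":0,"wy":0,"wz":0},{"dx":0,"dy":0,"dz":0,"wx":0,"wy":0,"wz":0}]' 0.03 10
python3 -c "
from h import *
where()
r=ctrl.read_camera('scene');crop(r,320,180,90,90,6,'s6.png')"
```

```text
time_s: 4.05
ee_pos: [0.5575, -0.1461, 0.062]
orientation: [0.793, 0.011, 0.609, -0.014]
wrist_force: [0.6, -0.1, 0.0]
width: 0.704
t4.0 p [ 0.5575 -0.1461  0.062 ] x [ 0.259 -0.008 -0.966] z [ 0.965 -0.034  0.259] F [ 0.6 -0.1  0. ] w0.062 q [-0.32  0.52  2.    0.2   0.37 -0.46] | s,h,y mm [18.7  9.8  0.5]
time_s: 4.65
ee_pos: [0.5577, -0.1461, 0.0624]
orientation: [0.793, 0.011, 0.608, -0.014]
wrist_force: [-2.1, 0.2, 6.4]
width: 0.494
t4.7 p [ 0.5577 -0.1461  0.0624] x [ 0.259 -0.009 -0.966] z [ 0.965 -0.034  0.26 ] F [-2.1  0.2  6.4] w0.043 q [-0.32  0.52  2.    0.2   0.37 -0.46] | s,h,y mm [19.  10.1  0.4]
```

View pics/s6.png

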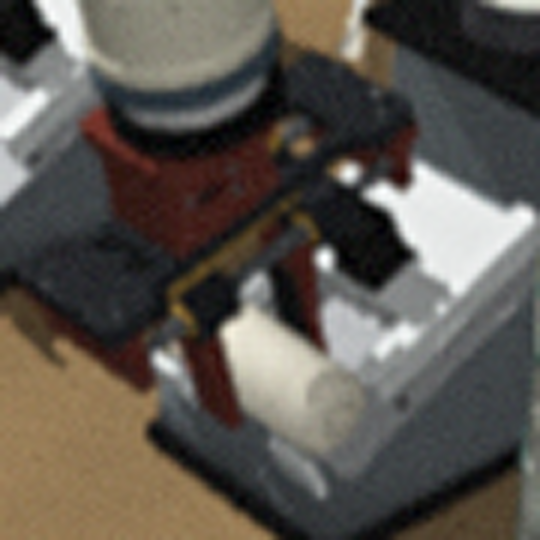

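```bash
python3 -m jog '[{"dx":-0.02,"dy":0,"dz":0,"wx":0,"wy":0,"wz":0},{"dx":-0.04,"dy":0,"dz":0,"wx":0,"wy":0,"wz":0},{"dx":-0.07,"dy":0,"dz":0,"wx":0,"wy":0,"wz":0},{"dx":-0.1,"dy":0,"dz":0,"wx":0,"wy":0,"wz":0},{"dx":-0.12,"dy":0,"dz":0,"wx":0,"wy":0,"wz":0},{"dx":-0.12,"dy":0,"dz":0,"wx":0,"wy":0,"wz":0}]' - 15
python3 -c "
from h import *
where()
tz=[-.126,-.992,0]
go([.485,-.332,.16],[0,0,-1],tz)
r=ctrl.read_camera('scene');crop(r,300,120,150,150,4,'s7.png')"
```

```text
time_s: 5.3
ee_pos: [0.5276, -0.1456, 0.1809]
orientation: [0.795, 0.01, 0.607, -0.014]
wrist_force: [-0.1, 0.6, -0.8]
width: 0.49
t5.3 p [ 0.5276 -0.1456  0.1809] x [ 0.264 -0.01  -0.965] z [ 0.964 -0.034  0.264] F [-0.1  0.6 -0.8] w0.043 q [-0.33  0.27  2.01  0.14  0.61 -0.4 ] | s,h,y mm [ 4.380e+01  1.298e+02 -1.000e-01]
d [ 0.0108 -0.1878 -0.0403] | w [ 94.6  11.6 -12.7] (96) | w [-84.2  12.4  11.4] (86)
```

View pics/s7.png

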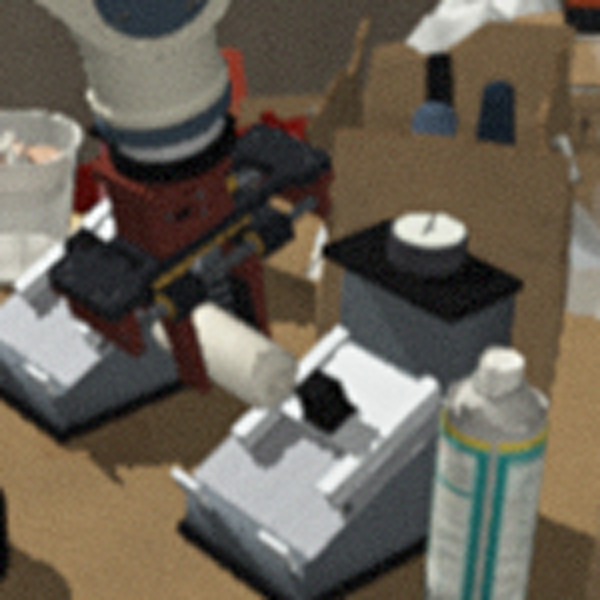

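The sleeve is lifted clear, held at (345,208). Next I'll carry it over the tray.

```bash
python3 -m jog '[{"dx":-0.01,"dy":-0.02,"dz":-0.015,"wx":0,"wy":0,"wz":0},{"dx":-0.01,"dy":-0.06,"dz":-0.04,"wx":8,"wy":1,"wz":-1},{"dx":0,"dy":-0.1,"dz":-0.04,"wx":16,"wy":2,"wz":-2},{"dx":0,"dy":-0.14,"dz":-0.04,"wx":24,"wy":3,"wz":-3},{"dx":0.0,"dy":-0.18,"dz":-0.04,"wx":32,"wy":4,"wz":-4},{"dx":0.005,"dy":-0.1878,"dz":-0.04,"wx":40,"wy":5,"wz":-5.4},{"dx":0.0108,"dy":-0.1878,"dz":-0.04,"wx":48,"wy":6,"wz":-6.4},{"dx":0.0108,"dy":-0.1878,"dz":-0.04,"wx":56,"wy":7,"wz":-7.5},{"dx":0.0108,"dy":-0.1878,"dz":-0.04,"wx":64,"wy":8,"wz":-8.6},{"dx":0.0108,"dy":-0.1878,"dz":-0.04,"wx":72,"wy":9,"wz":-9.7}]'
python3 -c "
from h import *
where()
tz=[-.126,-.992,0]
go([.485,-.332,.12],[0,0,-1],tz)"
```

```text
time_s: 6.35
ee_pos: [0.4843, -0.3312, 0.1563]
orientation: [0.583, 0.429, 0.539, -0.431]
wrist_force: [0.3, -0.0, 0.3]
width: 0.492
t6.3 p [ 0.4843 -0.3312  0.1563] x [ 0.048 -0.041 -0.998] z [ 0.259 -0.965  0.052] F [ 0.3 -0.   0.3] w0.043 q [-0.62  0.43  1.81 -0.01  0.84  0.7 ] | s,h,y mm [-1.000e-01  1.238e+02 -1.871e+02]
d [ 0.0363 -0.0008 -0.001 ] | w [22.3  2.5 -2.6] (23) | w [-157.6    3.6    3.5] (158)
```

```bash
python3 -m jog '[{"dx":0,"dy":0,"dz":0,"wx":8,"wy":1,"wz":-1},{"dx":0,"dy":0,"dz":0,"wx":16,"wy":2,"wz":-2},{"dx":0.01,"dy":-0.0008,"dz":-0.001,"wx":22.3,"wy":2.5,"wz":-2.6},{"dx":0.0363,"dy":-0.0008,"dz":-0.001,"wx":22.3,"wy":2.5,"wz":-2.6},{"dx":0.0363,"dy":-0.0008,"dz":-0.001,"wx":22.3,"wy":2.5,"wz":-2.6},{"dx":0.0363,"dy":-0.0008,"dz":-0.001,"wx":22.3,"wy":2.5,"wz":-2.6}]'
python3 -c "
from h import *
where()
tz=[-.126,-.992,0]
go([.485,-.332,.013],[0,0,-1],tz)
r=ctrl.read_camera('scene');crop(r,300,200,150,150,4,'s8.png')"
```

```text
time_s: 6.95
ee_pos: [0.4843, -0.3313, 0.1184]
orientation: [-0.467, -0.53, -0.468, 0.531]
wrist_force: [0.5, -0.8, -0.2]
width: 0.491
t7.0 p [ 0.4843 -0.3313  0.1184] x [-0.002  0.001 -1.   ] z [-0.126 -0.992 -0.001] F [ 0.5 -0.8 -0.2] w0.043 q [-0.62  0.51  1.78 -0.    0.86  1.08] | s,h,y mm [ -16.6   89.8 -187.2]
d [0.1054 0.0011 0.0007] | w [ 0.  -0.1  0.1] (0) | w [-1.8e+02 -2.0e-01 -1.0e-01] (180)
```

View pics/s8.png

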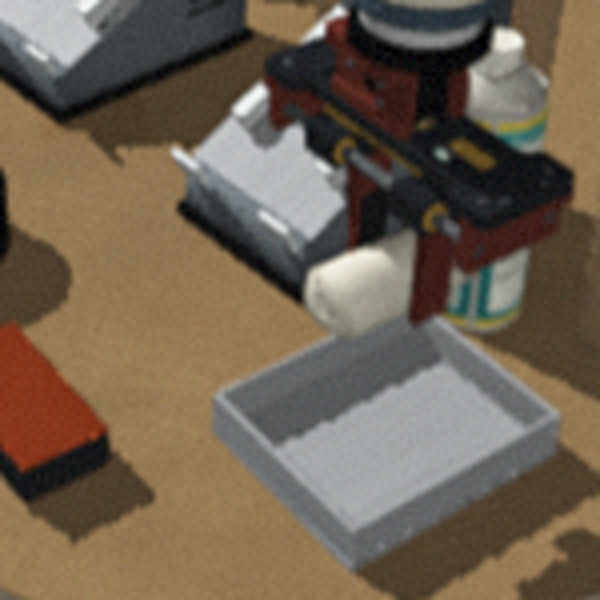

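```bash
python3 -c "
from h import *
import pickle
t,s=pickle.load(open('cam0.pkl','rb'))
P=[onz(s,300+a/4,200+b/4,.032) for a,b in [(215,396),(355,530),(559,413),(430,317)]];print(np.round(P,3),np.mean(P,0))"
python3 -m jog '[{"dx":0.03,"dy":0.001,"dz":0.001,"wx":0,"wy":0,"wz":0},{"dx":0.06,"dy":0.001,"dz":0.001,"wx":0,"wy":0,"wz":0},{"dx":0.08,"dy":0.001,"dz":0.001,"wx":0,"wy":0,"wz":0},{"dx":0.09,"dy":0.001,"dz":0.001,"wx":0,"wy":0,"wz":0},{"dx":0.097,"dy":0.001,"dz":0.001,"wx":0,"wy":0,"wz":0},{"dx":0.1,"dy":0.001,"dz":0.001,"wx":0,"wy":0,"wz":0},{"dx":0.1,"dy":0.001,"dz":0.001,"wx":0,"wy":0,"wz":0},{"dx":0.102,"dy":0.001,"dz":0.001,"wx":0,"wy":0,"wz":0},{"dx":0.102,"dy":0.001,"dz":0.001,"wx":0,"wy":0,"wz":0}]'
python3 -c "
from h import *
where()
r=ctrl.read_camera('scene');crop(r,300,200,150,150,4,'s9.png')"
```

```text
[[ 0.412 -0.263  0.032]
 [ 0.399 -0.388  0.032]
 [ 0.554 -0.406  0.032]
 [ 0.562 -0.301  0.032]] [ 0.48175301 -0.33977897  0.032     ]
time_s: 7.9
ee_pos: [0.486, -0.3331, 0.018]
orientation: [-0.468, -0.53, -0.467, 0.531]
wrist_force: [-0.2, 0.3, -0.5]
width: 0.497
t7.9 p [ 0.486  -0.3331  0.018 ] x [ 0. -0. -1.] z [-0.126 -0.992  0.   ] F [-0.2  0.3 -0.5] w0.044 q [-0.62  0.67  1.8  -0.    0.67  1.08] | s,h,y mm [ -59.    -1.3 -188.9]
```

View pics/s9.png

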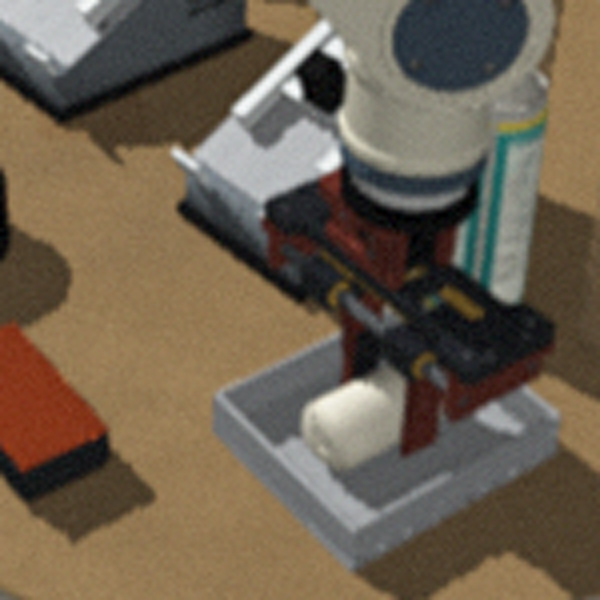

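Sleeve at (385,310) is inside the tray and clear of its walls. I'll lower it to contact and release.

```bash
python3 -m jog '[{"dx":0.003,"dy":0,"dz":0,"wx":0,"wy":0,"wz":0},{"dx":0.005,"dy":0,"dz":0,"wx":0,"wy":0,"wz":0},{"dx":0.006,"dy":0,"dz":0,"wx":0,"wy":0,"wz":0},{"dx":0.006,"dy":0,"dz":0,"wx":0,"wy":0,"wz":0}]'
python3 -c "
from h import *
where()"
```

```text
time_s: 8.35
ee_pos: [0.4861, -0.3333, 0.0131]
orientation: [-0.468, -0.53, -0.467, 0.531]
wrist_force: [-3.1, 1.1, 11.9]
width: 0.497
t8.3 p [ 0.4861 -0.3333  0.0131] x [ 0.    -0.001 -1.   ] z [-0.126 -0.992  0.001] F [-3.1  1.1 11.9] w0.044 q [-0.62  0.67  1.8  -0.    0.66  1.08] | s,h,y mm [ -61.    -5.8 -189.2]
```

Contact at 12 N, so I'll back off a little and open slowly.

```bash
python3 -m jog '[{"dx":-0.0008,"dy":0,"dz":0,"wx":0,"wy":0,"wz":0},{"dx":-0.0008,"dy":0,"dz":0,"wx":0,"wy":0,"wz":0},{"dx":-0.0008,"dy":0,"dz":0,"wx":0,"wy":0,"wz":0}]' 0.05; python3 -m jog '[{"dx":0,"dy":0,"dz":0,"wx":0,"wy":0,"wz":0},{"dx":0,"dy":0,"dz":0,"wx":0,"wy":0,"wz":0},{"dx":0,"dy":0,"dz":0,"wx":0,"wy":0,"wz":0},{"dx":0,"dy":0,"dz":0,"wx":0,"wy":0,"wz":0}]' 0.062
python3 -m jog '[{"dx":-0.01,"dy":0,"dz":0,"wx":0,"wy":0,"wz":0},{"dx":-0.03,"dy":0,"dz":0,"wx":0,"wy":0,"wz":0},{"dx":-0.07,"dy":0,"dz":0,"wx":0,"wy":0,"wz":0},{"dx":-0.11,"dy":0,"dz":0,"wx":0,"wy":0,"wz":0},{"dx":-0.15,"dy":0,"dz":0,"wx":0,"wy":0,"wz":0},{"dx":-0.18,"dy":0,"dz":0,"wx":0,"wy":0,"wz":0},{"dx":-0.2,"dy":0,"dz":0,"wx":0,"wy":0,"wz":0},{"dx":-0.2,"dy":0,"dz":0,"wx":0,"wy":0,"wz":0}]' 0.062
python3 -c "
from h import *
where()
go(shw(100,150),tilt(22),-YL)
r=ctrl.read_camera('scene');crop(r,300,200,150,150,4,'s10.png')"
```

```text
time_s: 8.65
ee_pos: [0.4861, -0.3333, 0.0137]
orientation: [-0.468, -0.53, -0.467, 0.531]
wrist_force: [-0.1, 0.3, -0.3]
width: 0.568
time_s: 9.05
ee_pos: [0.486, -0.3333, 0.0136]
orientation: [-0.468, -0.53, -0.467, 0.531]
wrist_force: [0.3, -0.2, -0.1]
width: 0.708
time_s: 9.85
ee_pos: [0.4875, -0.3342, 0.2176]
orientation: [0.47, 0.531, 0.465, -0.53]
wrist_force: [0.6, 0.6, -0.2]
width: 0.71
t9.8 p [ 0.4875 -0.3342  0.2176] x [ 0.006 -0.005 -1.   ] z [-0.126 -0.992  0.004] F [ 0.6  0.6 -0.2] w0.062 q [-0.62  0.38  1.72 -0.    1.04  1.08] | s,h,y mm [  29.9  177.5 -190. ]
d [-0.0064  0.0575 -0.196 ] | w [-5.1  1.2 21.6] (22) | w [171.8  32.9  -1.9] (175)
```

View pics/s10.png

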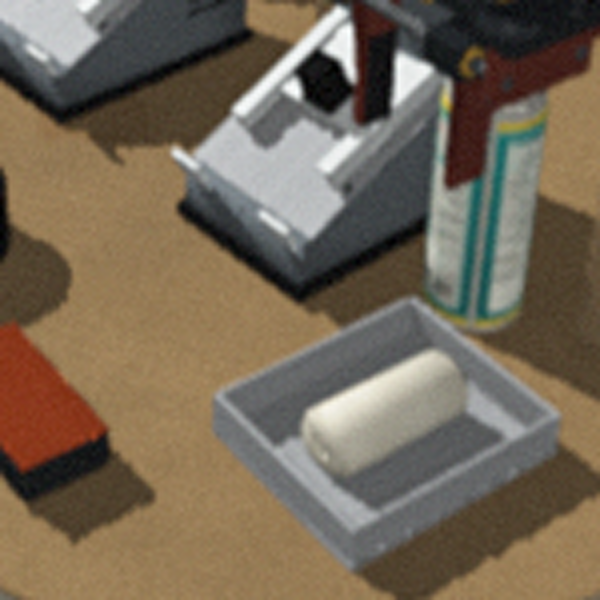

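Sleeve lies flat in the tray (about 396,303). Now I'll move over the cover grip.

```bash
python3 -m jog '[{"dx":-0.02,"dy":0,"dz":-0.03,"wx":0,"wy":0,"wz":0},{"dx":-0.03,"dy":0.005,"dz":-0.06,"wx":0,"wy":0,"wz":5},{"dx":-0.03,"dy":0.01,"dz":-0.09,"wx":-2,"wy":0,"wz":10},{"dx":-0.03,"dy":0.02,"dz":-0.13,"wx":-4,"wy":0,"wz":15},{"dx":-0.03,"dy":0.03,"dz":-0.17,"wx":-5,"wy":1,"wz":20},{"dx":-0.02,"dy":0.045,"dz":-0.196,"wx":-5.1,"wy":1.2,"wz":23.6},{"dx":-0.0064,"dy":0.0575,"dz":-0.196,"wx":-5.1,"wy":1.2,"wz":23.6},{"dx":-0.0064,"dy":0.0575,"dz":-0.196,"wx":-5.1,"wy":1.2,"wz":23.6},{"dx":-0.0064,"dy":0.0575,"dz":-0.196,"wx":-5.1,"wy":1.2,"wz":23.6}]' 0.042
python3 -c "
from h import *
where()
go(shw(100,70),tilt(24),-YL)
go(shw(100,24),tilt(24),-YL)
r=ctrl.read_camera('scene');crop(r,320,150,90,90,6,'s11.png');S,p,R=st()
for q in (p,p+R[:,2]*.021,p-R[:,2]*.021): print((proj(r,q)[0]-[320,150])*6)"
```

```text
time_s: 10.8
ee_pos: [0.5676, -0.1462, 0.2204]
orientation: [0.585, 0.599, 0.376, -0.397]
wrist_force: [0.4, -0.2, 0.1]
width: 0.477
t10.8 p [ 0.5676 -0.1462  0.2204] x [ 0.401 -0.014 -0.916] z [-0.035 -0.999 -0.   ] F [ 0.4 -0.2  0.1] w0.042 q [-0.34  0.23  2.    0.24  0.53  1.09] | s,h,y mm [ 97.1 147.9   0.7]
d [0.0777 0.0061 0.0007] | w [-0.  -0.   0.3] (0) | w [180.    0.5   0. ] (180)
d [0.1236 0.0079 0.0007] | w [-0.  -0.   0.3] (0) | w [180.    0.5   0. ] (180)
[288.9852881  246.23737538]
[323.22764247 265.03704268]
[255.65390947 227.93957591]
```

View pics/s11.png

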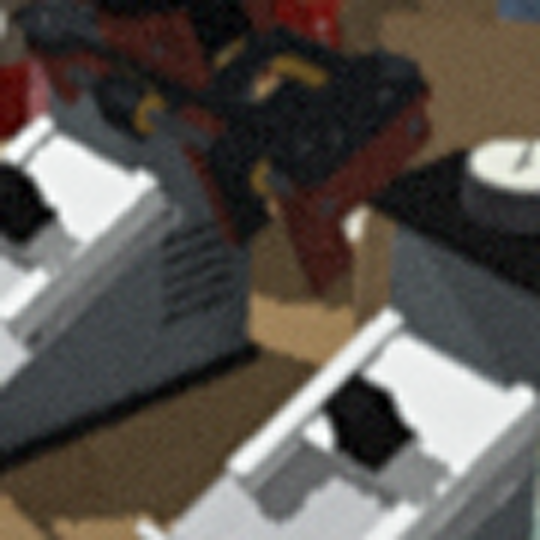

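```bash
python3 -m jog '[{"dx":0.03,"dy":0.006,"dz":0.0007,"wx":0,"wy":0,"wz":0},{"dx":0.055,"dy":0.006,"dz":0.0007,"wx":0,"wy":0,"wz":0},{"dx":0.0777,"dy":0.006,"dz":0.0007,"wx":0,"wy":0,"wz":0},{"dx":0.0777,"dy":0.006,"dz":0.0007,"wx":0,"wy":0,"wz":0},{"dx":0.0777,"dy":0.006,"dz":0.0007,"wx":0,"wy":0,"wz":0}]' 0.046
python3 -c "
from h import *
where()
go(shw(100,24),tilt(24),-YL)
r=ctrl.read_camera('scene');crop(r,340,160,90,90,6,'s12.png');S,p,R=st()
for q in (p,p+R[:,2]*.023,p-R[:,2]*.023): print((proj(r,q)[0]-[340,160])*6)
r2=ctrl.read_camera('top');crop(r2,345,120,90,90,6,'t12.png')
a=cv2.imread('pics/s12.png');b=cv2.imread('pics/t12.png');cv2.imwrite('pics/b12.png',cv2.resize(np.hstack([a,b]),(800,400)))"
```

```text
time_s: 11.35
ee_pos: [0.6041, -0.1491, 0.1525]
orientation: [0.585, 0.599, 0.376, -0.397]
wrist_force: [0.0, 0.3, -0.1]
width: 0.519
t11.3 p [ 0.6041 -0.1491  0.1525] x [ 0.401 -0.014 -0.916] z [-0.037 -0.999 -0.   ] F [ 0.   0.3 -0.1] w0.046 q [-0.32  0.39  1.97  0.29  0.4   1.05] | s,h,y mm [100.3  70.8  -0.9]
d [ 0.0468  0.0016 -0.0009] | w [-0.1  0.   0.3] (0) | w [179.9   0.5  -0. ] (180)
[226.20409105 294.16217586]
[262.76957422 315.34539094]
[190.651843   273.56731093]
```

View pics/b12.png

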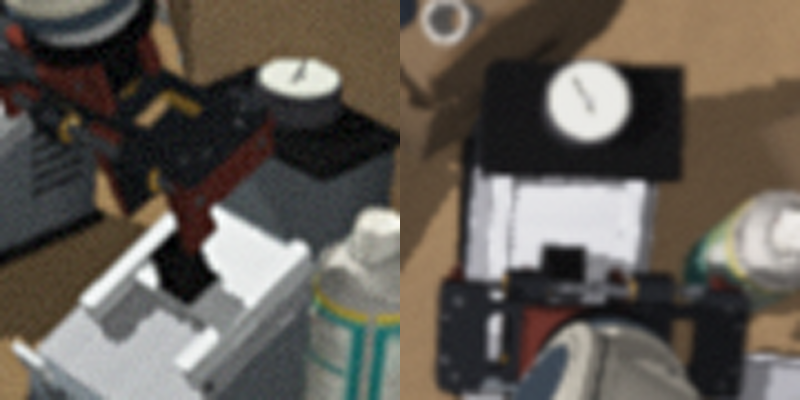

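Both the grip and the fingertips sit about 2–3 px below their predicted positions in the scene view, so the offset is shared and they agree with each other. I'll descend onto the grip.

```bash
python3 -m jog '[{"dx":0.01,"dy":0.001,"dz":-0.0009,"wx":0,"wy":0,"wz":0},{"dx":0.02,"dy":0.0016,"dz":-0.0009,"wx":0,"wy":0,"wz":0},{"dx":0.028,"dy":0.0016,"dz":-0.0009,"wx":0,"wy":0,"wz":0},{"dx":0.028,"dy":0.0016,"dz":-0.0009,"wx":0,"wy":0,"wz":0}]'
python3 -c "
from h import *
where()
r=ctrl.read_camera('scene');crop(r,340,160,90,90,6,'s13.png')"
```

```text
time_s: 11.85
ee_pos: [0.6171, -0.1484, 0.1273]
orientation: [0.585, 0.599, 0.376, -0.397]
wrist_force: [-0.4, 0.0, -0.1]
width: 0.522
t11.8 p [ 0.6171 -0.1484  0.1273] x [ 0.402 -0.014 -0.916] z [-0.036 -0.999 -0.   ] F [-0.4  0.  -0.1] w0.046 q [-0.31  0.45  1.95  0.31  0.36  1.03] | s,h,y mm [100.9  42.4   0.3]
```

View pics/s13.png

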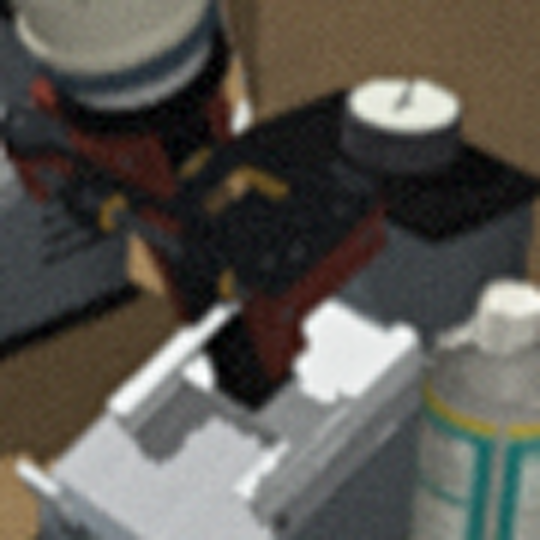

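```bash
python3 -m jog '[{"dx":0.01,"dy":0,"dz":0,"wx":0,"wy":0,"wz":0},{"dx":0.018,"dy":0,"dz":0,"wx":0,"wy":0,"wz":0},{"dx":0.018,"dy":0,"dz":0,"wx":0,"wy":0,"wz":0}]'
python3 -m jog '[{"dx":0,"dy":0,"dz":0,"wx":0,"wy":0,"wz":0},{"dx":0,"dy":0,"dz":0,"wx":0,"wy":0,"wz":0},{"dx":0,"dy":0,"dz":0,"wx":0,"wy":0,"wz":0},{"dx":0,"dy":0,"dz":0,"wx":0,"wy":0,"wz":0},{"dx":0,"dy":0,"dz":0,"wx":0,"wy":0,"wz":0}]' 0.01 15
python3 -c "
from h import *
where();S,p,R=st();print(R.T@U)
go(shw(28,24))"
```

```text
time_s: 12.2
ee_pos: [0.6241, -0.1485, 0.1098]
orientation: [0.584, 0.599, 0.377, -0.398]
wrist_force: [0.2, -0.3, 0.4]
width: 0.527
time_s: 12.7
ee_pos: [0.6247, -0.1502, 0.1103]
orientation: [0.585, 0.599, 0.375, -0.398]
wrist_force: [1.7, -9.3, -4.1]
width: 0.272
t12.7 p [ 0.6247 -0.1502  0.1103] x [ 0.402 -0.016 -0.915] z [-0.038 -0.999  0.001] F [ 1.7 -9.3 -4.1] w0.024 q [-0.31  0.48  1.94  0.33  0.33  1.01] | s,h,y mm [100.3  23.8  -1.3]
[-0.03891833  0.9992635  -0.00168089]
d [ 0.0026 -0.0723 -0.0012]
```

```bash
python3 -m jog '[{"dx":0,"dy":0,"dz":0.0015,"wx":0,"wy":0,"wz":0},{"dx":0.0004,"dy":-0.01,"dz":0.0015,"wx":0,"wy":0,"wz":0},{"dx":0.0008,"dy":-0.02,"dz":0.0015,"wx":0,"wy":0,"wz":0},{"dx":0.0012,"dy":-0.03,"dz":0.0015,"wx":0,"wy":0,"wz":0},{"dx":0.0016,"dy":-0.04,"dz":0.0015,"wx":0,"wy":0,"wz":0},{"dx":0.0016,"dy":-0.04,"dz":0.0015,"wx":0,"wy":0,"wz":0}]'
python3 -c "
from h import *
where();go(shw(28,24))"
```

```text
time_s: 13.3
ee_pos: [0.5867, -0.1488, 0.0919]
orientation: [0.584, 0.599, 0.377, -0.398]
wrist_force: [-1.9, 5.2, -0.3]
width: 0.272
t13.3 p [ 0.5867 -0.1488  0.0919] x [ 0.399 -0.014 -0.917] z [-0.037 -0.999 -0.001] F [-1.9  5.2 -0.3] w0.024 q [-0.33  0.48  2.03  0.45  0.27  0.86] | s,h,y mm [58.1 23.8 -1.2]
d [ 0.0011 -0.0301 -0.0012]
```

```bash
python3 -m jog '[{"dx":0.0004,"dy":-0.01,"dz":-0.0004,"wx":0,"wy":0,"wz":0},{"dx":0.0008,"dy":-0.02,"dz":-0.0004,"wx":0,"wy":0,"wz":0},{"dx":0.0011,"dy":-0.027,"dz":-0.0004,"wx":0,"wy":0,"wz":0},{"dx":0.0011,"dy":-0.031,"dz":-0.0004,"wx":0,"wy":0,"wz":0},{"dx":0.0011,"dy":-0.033,"dz":-0.0004,"wx":0,"wy":0,"wz":0},{"dx":0.0011,"dy":-0.033,"dz":-0.0004,"wx":0,"wy":0,"wz":0}]'
python3 -c "
from h import *
where();go(shw(28,24))
r=ctrl.read_camera('scene');crop(r,330,160,90,90,6,'s14.png')"
```

```text
time_s: 13.9
ee_pos: [0.561, -0.1477, 0.0797]
orientation: [0.586, 0.6, 0.374, -0.397]
wrist_force: [15.0, 7.5, -5.0]
width: 0.275
t13.9 p [ 0.561  -0.1477  0.0797] x [ 0.405 -0.015 -0.914] z [-0.037 -0.999  0.   ] F [15.   7.5 -5. ] w0.024 q [-0.34  0.48  2.09  0.62  0.21  0.68] | s,h,y mm [29.6 24.2 -1. ]
d [ 0.0002 -0.0016 -0.001 ]
```

View pics/s14.png

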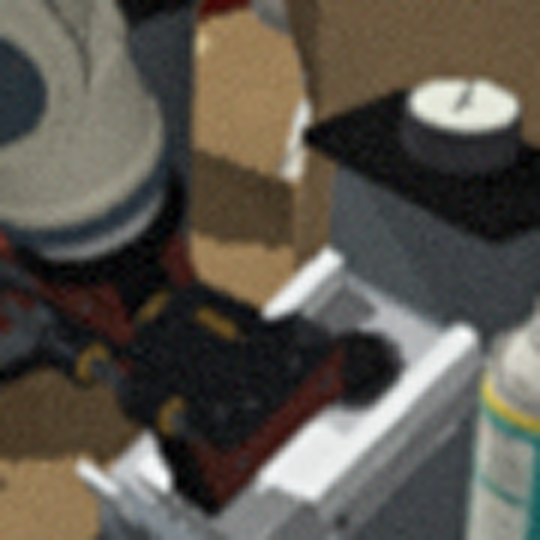

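The cover is at its stop (15 N reaction) and the button is exposed at (391,222). I'll release and retract.

```bash
python3 -m jog '[{"dx":0,"dy":0,"dz":-0.001,"wx":0,"wy":0,"wz":0},{"dx":0,"dy":0,"dz":-0.001,"wx":0,"wy":0,"wz":0}]'
python3 -c "
from h import *
where()"
python3 -m jog '[{"dx":0,"dy":0,"dz":0,"wx":0,"wy":0,"wz":0},{"dx":0,"dy":0,"dz":0,"wx":0,"wy":0,"wz":0},{"dx":0,"dy":0,"dz":0,"wx":0,"wy":0,"wz":0},{"dx":0,"dy":0,"dz":0,"wx":0,"wy":0,"wz":0}]' 0.042
python3 -m jog '[{"dx":-0.01,"dy":0,"dz":0,"wx":0,"wy":0,"wz":0},{"dx":-0.03,"dy":0,"dz":0,"wx":0,"wy":0,"wz":0},{"dx":-0.05,"dy":0,"dz":0,"wx":0,"wy":0,"wz":0},{"dx":-0.07,"dy":0,"dz":0,"wx":0,"wy":0,"wz":0},{"dx":-0.09,"dy":0,"dz":0,"wx":0,"wy":0,"wz":0},{"dx":-0.1,"dy":0,"dz":0,"wx":0,"wy":0,"wz":0},{"dx":-0.1,"dy":0,"dz":0,"wx":0,"wy":0,"wz":0}]' 0.042
python3 -c "
from h import *
where();go(shw(118,90),-N,-YL);go(shw(118,25),-N,-YL)
r=ctrl.read_camera('scene');crop(r,330,160,90,90,6,'s15.png')
r2=ctrl.read_camera('top');crop(r2,345,120,90,90,6,'t15.png')
B=shw(118,11);print(proj(r,B),proj(r2,B))
a=cv2.imread('pics/s15.png');b=cv2.imread('pics/t15.png');cv2.imwrite('pics/b15.png',cv2.resize(np.hstack([a,b]),(800,400)))"
```

```text
time_s: 14.15
ee_pos: [0.5623, -0.1475, 0.0803]
orientation: [0.586, 0.6, 0.373, -0.396]
wrist_force: [3.9, -3.6, -4.9]
width: 0.27
t14.2 p [ 0.5623 -0.1475  0.0803] x [ 0.407 -0.017 -0.913] z [-0.038 -0.999  0.002] F [ 3.9 -3.6 -4.9] w0.024 q [-0.34  0.48  2.09  0.61  0.21  0.69] | s,h,y mm [31.  24.2 -0.8]
time_s: 14.55
ee_pos: [0.5622, -0.1474, 0.0804]
orientation: [0.586, 0.6, 0.373, -0.396]
wrist_force: [-0.7, 0.3, 0.1]
width: 0.476
time_s: 15.25
ee_pos: [0.5217, -0.1459, 0.173]
orientation: [0.587, 0.6, 0.372, -0.396]
wrist_force: [-0.4, -0.1, -1.1]
width: 0.473
t15.2 p [ 0.5217 -0.1459  0.173 ] x [ 0.409 -0.018 -0.912] z [-0.038 -0.999  0.002] F [-0.4 -0.1 -1.1] w0.041 q [-0.37  0.25  2.13  0.36  0.39  0.93] | s,h,y mm [ 35.1 125.2  -0.6]
d [ 0.0326  0.084  -0.0009] | w [-0.1  0.2  1.8] (2) | w [179.9   2.8  -0.3] (180)
d [ 0.0976  0.086  -0.0011] | w [-0.1  0.2  1.8] (2) | w [179.9   2.8  -0.3] (180)
[[387.58848381 218.13046798]] [[381.05360705 171.67350174]]
```

View pics/b15.png

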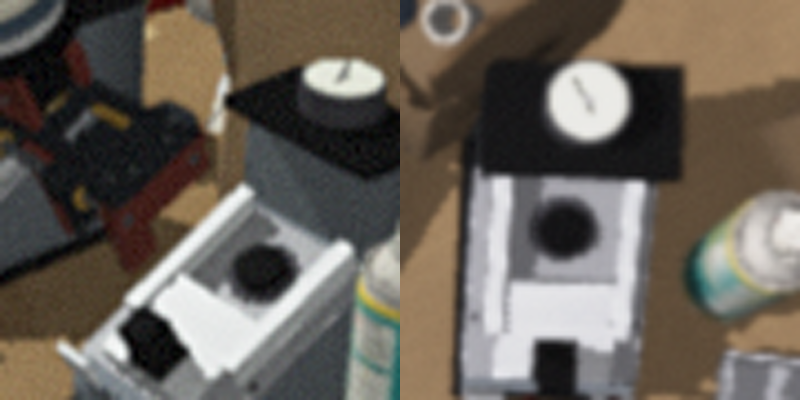

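Button at (382,172) in the top view, within 1 px of my estimate. I'll close the fingers and move above it along the normal.

```bash
python3 -m jog '[{"dx":0.0,"dy":0.03,"dz":0,"wx":0,"wy":0,"wz":0},{"dx":0.015,"dy":0.06,"dz":0.0006,"wx":0,"wy":0,"wz":1},{"dx":0.0326,"dy":0.084,"dz":0.0006,"wx":0,"wy":0,"wz":1.8},{"dx":0.0326,"dy":0.084,"dz":0.0006,"wx":0,"wy":0,"wz":1.8},{"dx":0.0326,"dy":0.084,"dz":0.0006,"wx":0,"wy":0,"wz":1.8}]' 0 10
python3 -c "
from h import *
where();go(shw(118,25,-1.5),-N,-YL)"
```

```text
time_s: 15.85
ee_pos: [0.6107, -0.1492, 0.1741]
orientation: [0.592, 0.605, 0.365, -0.388]
wrist_force: [-0.2, -0.5, -0.5]
width: 0.06
t15.8 p [ 0.6107 -0.1492  0.1741] x [ 0.433 -0.017 -0.901] z [-0.037 -0.999  0.001] F [-0.2 -0.5 -0.5] w0.005 q [-0.32  0.36  1.97  0.31  0.41  1.03] | s,h,y mm [115.6  87.3  -0.8]
d [0.0623 0.0027 0.0006] | w [-0.1  0.1  0.3] (0) | w [ 1.799e+02  5.000e-01 -1.000e-01] (180)
```

```bash
python3 -m jog '[{"dx":0.02,"dy":0.0027,"dz":0.0006,"wx":0,"wy":0,"wz":0},{"dx":0.04,"dy":0.0027,"dz":0.0006,"wx":0,"wy":0,"wz":0},{"dx":0.055,"dy":0.0027,"dz":0.0006,"wx":0,"wy":0,"wz":0.3},{"dx":0.0623,"dy":0.0027,"dz":0.0006,"wx":0,"wy":0,"wz":0.3},{"dx":0.0623,"dy":0.0027,"dz":0.0006,"wx":0,"wy":0,"wz":0.3}]'
python3 -c "
from h import *
where();go(shw(118,5,-1.5),-N,-YL)
r=ctrl.read_camera('scene');crop(r,330,160,90,90,6,'s16.png')
r2=ctrl.read_camera('top');crop(r2,345,120,90,90,6,'t16.png')
a=cv2.imread('pics/s16.png');b=cv2.imread('pics/t16.png');cv2.imwrite('pics/b16.png',cv2.resize(np.hstack([a,b]),(800,400)))"
```

```text
time_s: 16.35
ee_pos: [0.6389, -0.1506, 0.1178]
orientation: [0.592, 0.606, 0.364, -0.387]
wrist_force: [-0.0, -0.4, -0.0]
width: 0.007
t16.4 p [ 0.6389 -0.1506  0.1178] x [ 0.435 -0.016 -0.9  ] z [-0.037 -0.999 -0.   ] F [-0.  -0.4 -0. ] w0.001 q [-0.3   0.48  1.93  0.39  0.31  0.96] | s,h,y mm [116.4  24.3  -1.2]
d [0.0193 0.0017 0.0003] | w [-0.1  0.1  0.2] (0) | w [ 1.799e+02  2.000e-01 -1.000e-01] (180)
```

View pics/b16.png

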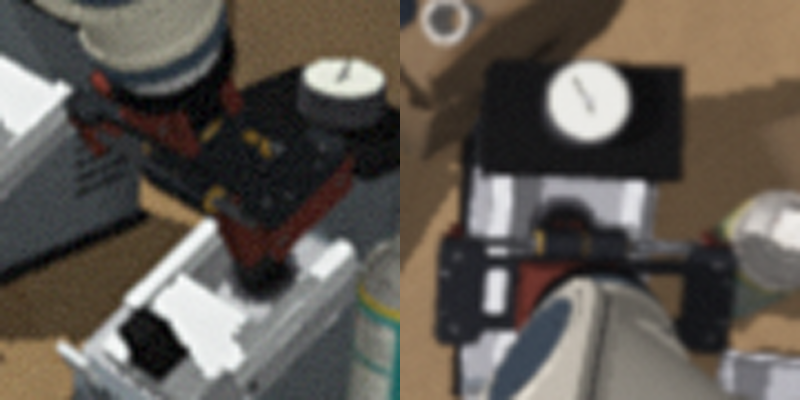

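```bash
python3 -c "
from h import *
import pickle
t,s=pickle.load(open('cam0.pkl','rb'))
for z in (.18,.2,.22): print(z,[onz(t,345+(a-400)*.225,120+b*.225,z)[:2].round(3) for a,b in [(740,240),(735,350),(435,240)]])
S,p,R=st()
for k in (.08,.1,.12):
  for sg in (1,-1): print(k,(p-R[:,0]*k+R[:,2]*.089*sg).round(3))
# spray: silhouettes in orig top crop (x4 of 345,120)
print('can shoulder z.165',onz(t,345+270/4,120+225/4,.165),onz(t,345+300/4,120+215/4,.165),'foot edge',onz(t,345+258/4,120+250/4,.02))
"
```

```text
0.18 [array([ 0.628, -0.253]), array([ 0.558, -0.248]), array([ 0.628, -0.062])]
0.2 [array([ 0.625, -0.249]), array([ 0.557, -0.244]), array([ 0.625, -0.061])]
0.22 [array([ 0.622, -0.244]), array([ 0.555, -0.24 ]), array([ 0.622, -0.06 ])]
0.08 [ 0.601 -0.238  0.191]
0.08 [ 0.608 -0.061  0.191]
0.1 [ 0.593 -0.238  0.209]
0.1 [ 0.599 -0.06   0.209]
0.12 [ 0.584 -0.238  0.227]
0.12 [ 0.59  -0.06   0.227]
can shoulder z.165 [ 0.62358736 -0.23099729  0.165     ] [ 0.63062582 -0.25233328  0.165     ] foot edge [ 0.62479522 -0.25014227  0.02      ]
```

```bash
python3 -m jog '[{"dx":0.005,"dy":0.0017,"dz":-0.002,"wx":0,"wy":0,"wz":0},{"dx":0.01,"dy":0.0017,"dz":-0.002,"wx":0,"wy":0,"wz":0},{"dx":0.013,"dy":0.0017,"dz":-0.002,"wx":0,"wy":0,"wz":0},{"dx":0.016,"dy":0.0017,"dz":-0.002,"wx":0,"wy":0,"wz":0},{"dx":0.016,"dy":0.0017,"dz":-0.002,"wx":0,"wy":0,"wz":0}]'
python3 -c "
from h import *
where();S,p,R=st();print(S['wrist_force']@N)"
```

```text
time_s: 16.95
ee_pos: [0.6485, -0.1492, 0.1056]
orientation: [0.593, 0.606, 0.363, -0.386]
wrist_force: [-0.7, 0.5, 3.0]
width: 0.002
t16.9 p [ 0.6485 -0.1492  0.1056] x [ 0.438 -0.017 -0.899] z [-0.037 -0.999  0.001] F [-0.7  0.5  3. ] w0.000 q [-0.3   0.51  1.92  0.4   0.29  0.95] | s,h,y mm [119.6   9.1   0.5]
2.994774829022769
```

```bash
python3 -m jog '[{"dx":0.001,"dy":-0.001,"dz":0,"wx":0,"wy":0,"wz":0},{"dx":0.002,"dy":-0.001,"dz":0,"wx":0,"wy":0,"wz":0},{"dx":0.0035,"dy":-0.001,"dz":0,"wx":0,"wy":0,"wz":0},{"dx":0.0045,"dy":-0.001,"dz":0,"wx":0,"wy":0,"wz":0},{"dx":0.0045,"dy":-0.001,"dz":0,"wx":0,"wy":0,"wz":0}]'
python3 -c "
from h import *
where();S,p,R=st();print(S['wrist_force']@N)"
```

```text
time_s: 17.45
ee_pos: [0.6498, -0.1494, 0.1023]
orientation: [0.593, 0.607, 0.363, -0.386]
wrist_force: [-7.0, 1.3, 14.6]
width: 0.005
t17.4 p [ 0.6498 -0.1494  0.1023] x [ 0.439 -0.017 -0.898] z [-0.038 -0.999  0.001] F [-7.   1.3 14.6] w0.000 q [-0.3   0.52  1.92  0.41  0.28  0.94] | s,h,y mm [119.3   5.6   0.4]
16.162648384027595
```

```bash
python3 -m jog '[{"dx":0.001,"dy":0,"dz":0,"wx":0,"wy":0,"wz":0},{"dx":0.002,"dy":0,"dz":0,"wx":0,"wy":0,"wz":0},{"dx":0.002,"dy":0,"dz":0,"wx":0,"wy":0,"wz":0}]'
python3 -c "
from h import *
where();S,p,R=st();print(S['wrist_force']@N)"
python3 -m jog '[{"dx":-0.005,"dy":0,"dz":0,"wx":0,"wy":0,"wz":0},{"dx":-0.015,"dy":0,"dz":0,"wx":0,"wy":0,"wz":0},{"dx":-0.03,"dy":0,"dz":0,"wx":0,"wy":0,"wz":0},{"dx":-0.05,"dy":0,"dz":0,"wx":0,"wy":0,"wz":0},{"dx":-0.075,"dy":0,"dz":0,"wx":0,"wy":0,"wz":0},{"dx":-0.1,"dy":0,"dz":0,"wx":0,"wy":0,"wz":0},{"dx":-0.1,"dy":0,"dz":0,"wx":0,"wy":0,"wz":0}]'
python3 -c "
from h import *
where();go(shw(31,110,-1),tilt(24),-YL);go(shw(31,26,-1),tilt(24),-YL)
r=ctrl.read_camera('scene');crop(r,330,160,90,90,6,'s17.png')"
```

```text
time_s: 17.75
ee_pos: [0.65, -0.1494, 0.102]
orientation: [0.593, 0.607, 0.363, -0.386]
wrist_force: [-13.9, 1.7, 23.8]
width: 0.006
t17.8 p [ 0.65   -0.1494  0.102 ] x [ 0.439 -0.017 -0.898] z [-0.037 -0.999  0.   ] F [-13.9   1.7  23.8] w0.001 q [-0.3   0.52  1.92  0.41  0.28  0.94] | s,h,y mm [119.3   5.2   0.4]
27.521768169478115
time_s: 18.45
ee_pos: [0.6061, -0.1481, 0.1944]
orientation: [0.594, 0.607, 0.362, -0.385]
wrist_force: [0.3, 0.7, -0.9]
width: 0.002
t18.4 p [ 0.6061 -0.1481  0.1944] x [ 0.442 -0.018 -0.897] z [-0.038 -0.999  0.002] F [ 0.3  0.7 -0.9] w0.000 q [-0.32  0.31  1.97  0.29  0.43  1.05] | s,h,y mm [120.3 107.6   0.2]
d [-0.0029 -0.0893  0.0013] | w [-0.1  0.1 -2.2] (2) | w [179.9  -3.5  -0.2] (180)
d [ 0.0811 -0.0897  0.0011] | w [-0.1  0.1 -2.2] (2) | w [179.9  -3.5  -0.2] (180)
```

View pics/s17.png

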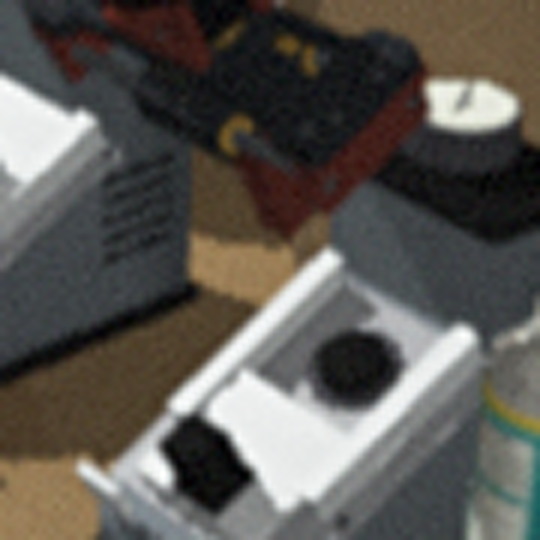

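The button bottomed hard: the force rose to 27 N with no further travel. It is out again, at (389,221). Next I'll regrip the cover at its lowered position.

```bash
python3 -m jog '[{"dx":-0.01,"dy":-0.03,"dz":0,"wx":0,"wy":0,"wz":0},{"dx":-0.01,"dy":-0.06,"dz":0.001,"wx":0,"wy":0,"wz":-1},{"dx":-0.005,"dy":-0.0893,"dz":0.0013,"wx":0,"wy":0,"wz":-2.2},{"dx":0.015,"dy":-0.0895,"dz":0.0013,"wx":0,"wy":0,"wz":-2.2},{"dx":0.03,"dy":-0.0895,"dz":0.0013,"wx":0,"wy":0,"wz":-2.2},{"dx":0.03,"dy":-0.0895,"dz":0.0013,"wx":0,"wy":0,"wz":-2.2}]' 0.046
python3 -c "
from h import *
where();go(shw(31,25,-1),tilt(24),-YL)
r=ctrl.read_camera('scene');crop(r,330,160,90,90,6,'s18.png')"
```

```text
time_s: 19.1
ee_pos: [0.5381, -0.1464, 0.1238]
orientation: [0.585, 0.599, 0.375, -0.398]
wrist_force: [0.2, -0.3, -1.0]
width: 0.502
t19.1 p [ 0.5381 -0.1464  0.1238] x [ 0.402 -0.015 -0.915] z [-0.038 -0.999 -0.   ] F [ 0.2 -0.3 -1. ] w0.044 q [-0.36  0.37  2.12  0.46  0.29  0.84] | s,h,y mm [28.3 73.9 -0.5]
d [0.0488 0.0046 0.0004] | w [-0.1  0.   0.3] (0) | w [ 1.799e+02  4.000e-01 -1.000e-01] (180)
```

View pics/s18.png

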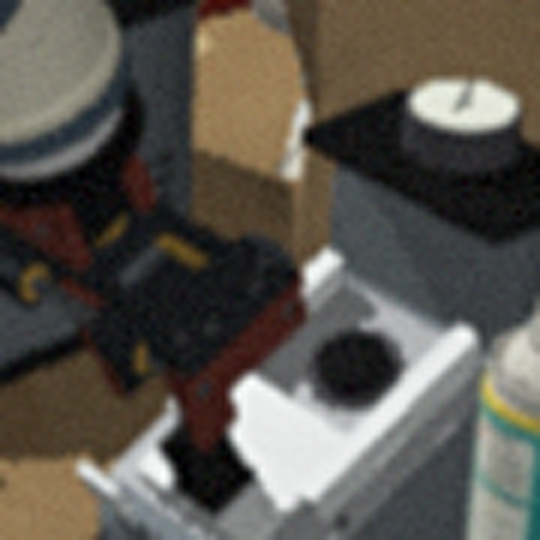

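```bash
python3 -m jog '[{"dx":0.015,"dy":0.002,"dz":0.0004,"wx":0,"wy":0,"wz":0},{"dx":0.028,"dy":0.003,"dz":0.0004,"wx":0,"wy":0,"wz":0},{"dx":0.04,"dy":0.003,"dz":0.0004,"wx":0,"wy":0,"wz":0},{"dx":0.048,"dy":0.003,"dz":0.0004,"wx":0,"wy":0,"wz":0},{"dx":0.048,"dy":0.003,"dz":0.0004,"wx":0,"wy":0,"wz":0}]'
python3 -m jog '[{"dx":0,"dy":0,"dz":0,"wx":0,"wy":0,"wz":0},{"dx":0,"dy":0,"dz":0,"wx":0,"wy":0,"wz":0},{"dx":0,"dy":0,"dz":0,"wx":0,"wy":0,"wz":0},{"dx":0,"dy":0,"dz":0,"wx":0,"wy":0,"wz":0},{"dx":0,"dy":0,"dz":0,"wx":0,"wy":0,"wz":0}]' 0.01 15
python3 -c "
from h import *
where();S,p,R=st();print(R.T@U)"
```

```text
time_s: 19.65
ee_pos: [0.5601, -0.1475, 0.0813]
orientation: [0.585, 0.599, 0.376, -0.397]
wrist_force: [-0.2, 0.4, 0.4]
width: 0.524
time_s: 20.15
ee_pos: [0.5602, -0.1475, 0.0818]
orientation: [0.585, 0.599, 0.375, -0.397]
wrist_force: [-2.1, 0.4, 5.3]
width: 0.274
t20.1 p [ 0.5602 -0.1475  0.0818] x [ 0.402 -0.015 -0.915] z [-0.037 -0.999 -0.001] F [-2.1  0.4  5.3] w0.024 q [-0.34  0.47  2.09  0.59  0.22  0.71] | s,h,y mm [29.8 26.4 -0.8]
[-0.0388462   0.99926463 -0.00248282]
```

```bash
python3 -m jog '[{"dx":-0.0003,"dy":0.008,"dz":0,"wx":0,"wy":0,"wz":0},{"dx":-0.0007,"dy":0.018,"dz":0,"wx":0,"wy":0,"wz":0},{"dx":-0.0011,"dy":0.028,"dz":0,"wx":0,"wy":0,"wz":0},{"dx":-0.0015,"dy":0.038,"dz":0,"wx":0,"wy":0,"wz":0},{"dx":-0.0018,"dy":0.046,"dz":0,"wx":0,"wy":0,"wz":0},{"dx":-0.0018,"dy":0.046,"dz":0,"wx":0,"wy":0,"wz":0}]'
python3 -c "
from h import *
where();S,p,R=st();print(R.T@U); go(shw(102,26,-1))"
```

```text
time_s: 20.75
ee_pos: [0.6028, -0.1494, 0.1027]
orientation: [0.585, 0.6, 0.375, -0.397]
wrist_force: [1.3, -2.2, 0.8]
width: 0.272
t20.8 p [ 0.6028 -0.1494  0.1027] x [ 0.404 -0.015 -0.915] z [-0.038 -0.999  0.   ] F [ 1.3 -2.2  0.8] w0.024 q [-0.32  0.47  1.99  0.4   0.29  0.93] | s,h,y mm [77.2 26.5 -1.3]
[-0.03697137  0.99933596 -0.00239759]
d [-0.0004  0.0248 -0.0003]
```

```bash
python3 -m jog '[{"dx":-0.0003,"dy":0.008,"dz":0.0005,"wx":0,"wy":0,"wz":0},{"dx":-0.0006,"dy":0.016,"dz":0.0005,"wx":0,"wy":0,"wz":0},{"dx":-0.0009,"dy":0.023,"dz":0.0005,"wx":0,"wy":0,"wz":0},{"dx":-0.001,"dy":0.027,"dz":0.0005,"wx":0,"wy":0,"wz":0},{"dx":-0.001,"dy":0.029,"dz":0.0005,"wx":0,"wy":0,"wz":0},{"dx":-0.001,"dy":0.029,"dz":0.0005,"wx":0,"wy":0,"wz":0}]'
python3 -c "
from h import *
where();S,p,R=st();print(S['wrist_force']@U)"
```

```text
time_s: 21.35
ee_pos: [0.6251, -0.1503, 0.1132]
orientation: [0.583, 0.599, 0.377, -0.399]
wrist_force: [-15.9, -2.8, 3.8]
width: 0.276
t21.4 p [ 0.6251 -0.1503  0.1132] x [ 0.397 -0.013 -0.918] z [-0.037 -0.999 -0.002] F [-15.9  -2.8   3.8] w0.024 q [-0.31  0.48  1.94  0.32  0.35  1.02] | s,h,y mm [101.9  26.2  -1.4]
-12.53660319605906
```

```bash
python3 -m jog '[{"dx":0,"dy":0.003,"dz":0,"wx":0,"wy":0,"wz":0},{"dx":0,"dy":0.003,"dz":0,"wx":0,"wy":0,"wz":0}]'
python3 -c "
from h import *
where()"
python3 -m jog '[{"dx":0,"dy":0.001,"dz":0,"wx":0,"wy":0,"wz":0},{"dx":0,"dy":0.001,"dz":0,"wx":0,"wy":0,"wz":0},{"dx":0,"dy":0.001,"dz":0,"wx":0,"wy":0,"wz":0},{"dx":0,"dy":0.001,"dz":0,"wx":0,"wy":0,"wz":0}]' 0.044
python3 -m jog '[{"dx":-0.01,"dy":0,"dz":0,"wx":0,"wy":0,"wz":0},{"dx":-0.03,"dy":0,"dz":0,"wx":0,"wy":0,"wz":0},{"dx":-0.05,"dy":0,"dz":0,"wx":0,"wy":0,"wz":0},{"dx":-0.08,"dy":0,"dz":0,"wx":0,"wy":0,"wz":0},{"dx":-0.11,"dy":0,"dz":0,"wx":0,"wy":0,"wz":0},{"dx":-0.14,"dy":0,"dz":0,"wx":0,"wy":0,"wz":0},{"dx":-0.18,"dy":-0.03,"dz":0,"wx":0,"wy":0,"wz":0},{"dx":-0.2,"dy":-0.05,"dz":0,"wx":0,"wy":0,"wz":0},{"dx":-0.2,"dy":-0.05,"dz":0,"wx":0,"wy":0,"wz":0}]' 0.044
python3 -c "
from h import *
where()
r=ctrl.read_camera('scene');crop(r,330,160,120,170,4,'s19.png');cv2.imwrite('pics/s19f.png',r['pixels'])
r2=ctrl.read_camera('top');cv2.imwrite('pics/t19f.png',r2['pixels']);crop(r2,345,120,130,170,4,'t19.png')
a=cv2.imread('pics/s19.png');b=cv2.imread('pics/t19.png');cv2.imwrite('pics/b19.png',cv2.resize(np.hstack([a,b]),(800,544)))"
```

```text
time_s: 21.55
ee_pos: [0.6251, -0.1503, 0.1131]
orientation: [0.582, 0.598, 0.379, -0.4]
wrist_force: [-14.1, -4.3, 4.9]
width: 0.274
t21.6 p [ 0.6251 -0.1503  0.1131] x [ 0.392 -0.012 -0.92 ] z [-0.037 -0.999 -0.003] F [-14.1  -4.3   4.9] w0.024 q [-0.31  0.48  1.93  0.31  0.35  1.03] | s,h,y mm [101.9  26.2  -1.4]
time_s: 21.95
ee_pos: [0.6267, -0.1503, 0.1138]
orientation: [0.582, 0.598, 0.379, -0.4]
wrist_force: [0.1, -0.1, 0.4]
width: 0.499
time_s: 22.85
ee_pos: [0.5, -0.1461, 0.2802]
orientation: [0.583, 0.598, 0.378, -0.399]
wrist_force: [0.3, -0.3, 0.1]
width: 0.499
t22.9 p [ 0.5    -0.1461  0.2802] x [ 0.396 -0.014 -0.918] z [-0.037 -0.999 -0.001] F [ 0.3 -0.3  0.1] w0.044 q [-0.39  0.04  2.06  0.22  0.67  1.07] | s,h,y mm [ 62.6 231.2  -1.5]
```

View pics/b19.png

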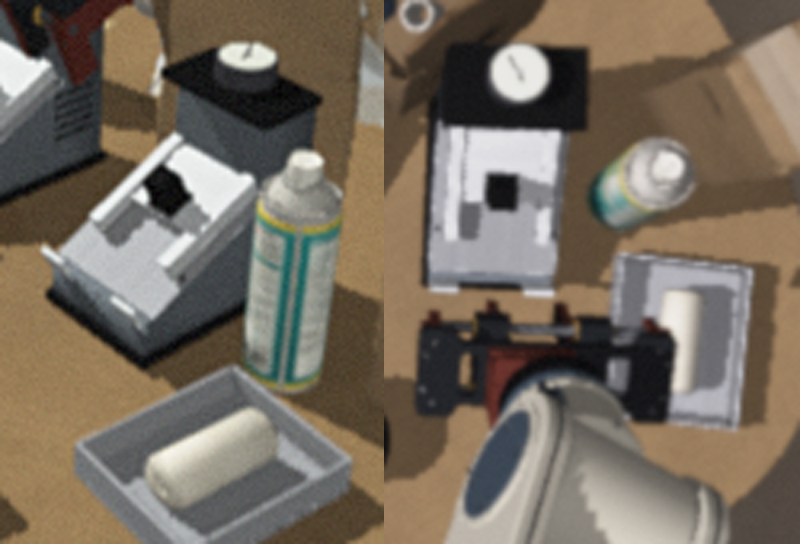

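View pics/s19f.png

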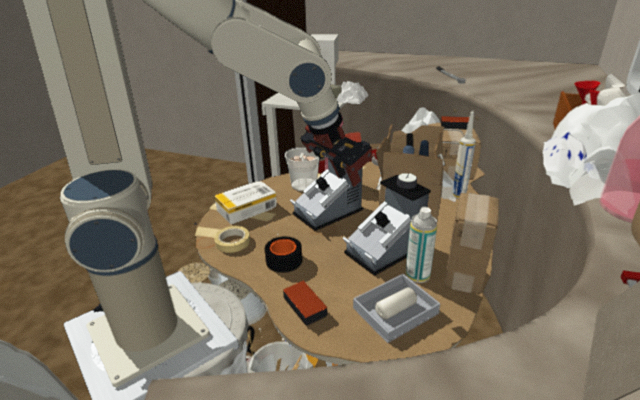

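The cover is back over the button, the sleeve is in the tray, and nothing looks displaced. One numeric comparison with the first pictures before handing in.

Run:
```python
from h import *
a,b=cv2.imread("pics/top0.png"),cv2.imread("pics/t19f.png"); c,d=cv2.imread("pics/scene0.png"),cv2.imread("pics/s19f.png")
def cen(im,x,y,w,h):
    m=cv2.moments((cv2.cvtColor(im[y:y+h,x:x+w],6)<60).astype(np.uint8)); return round(x+m['m10']/m['m00'],2),round(y+m['m01']/m['m00'],2)
print("grip top",cen(a,372,168,20,22),cen(b,372,168,20,22)," scene",cen(c,370,208,24,26),cen(d,370,208,24,26))
for n,p,q,(x,y,w,h) in [("spray",c,d,(406,205,32,78)),("carton",c,d,(212,180,68,42)),("tape",c,d,(260,235,45,38)),("fan grip",c,d,(312,174,20,20)),("pot",a,b,(198,128,50,46)),("carton top",a,b,(205,203,45,65)),("spray top",a,b,(408,160,36,35))]:
    r=cv2.phaseCorrelate(cv2.cvtColor(p[y:y+h,x:x+w],6).astype(np.float32),cv2.cvtColor(q[y:y+h,x:x+w],6).astype(np.float32)); print(n,np.round(r[0],2),round(r[1],2))
ctrl.hand_in()
```

```text
grip top (381.3, 180.67) (381.34, 179.51)  scene (380.49, 220.16) (381.39, 219.34)
spray [ 0.03 -0.1 ] 0.98
carton [0.05 0.48] 1.04
tape [ 0.59 -0.02] 0.97
fan grip [-0.03 -0.  ] 1.03
pot [ 0.04 -0.03] 1.0
carton top [ 0.53 -0.02] 0.99
spray top [0.01 0.02] 0.98
the job is handed in; nothing more can be done
```

I started the pump in the order asked and handed the job in at about 23 s.

- **Sleeve:** I took it off the panel foot and laid it in the tray. The last pictures show it lying flat there, clear of the walls.
- **Cover down:** I slid it down until it hit its stop, with about 15 N of reaction.
- **Button:** I pushed it until it bottomed. The force rose from 16 to 27 N with only about 0.4 mm more travel, and the cap ended near its fully-in height. It showed as out again once I backed off.
- **Cover up:** I slid it about 72 mm back up until it hit the home stop with about 13 N of reaction. I let go while still pushing lightly upward.

**Last checks:**
- **Bystanders and other station:** the can, pot and the fan's grip moved 0.1 px or less between the first and last pictures. The carton and tape showed a shift of about 0.5 px along one axis. I took that for measurement error, because the arm never went near them.
- **Cover position:** the grip now sits about 1 px (roughly 3 mm) further up the slope than in the first picture. I did not resolve this. It might mean the cover was not quite home at the start, but the firm stop says it is home now.
- **Timing of these checks:** the comparison ran in the same script as the hand-in, so I read its numbers only afterwards. I had already looked at the pictures themselves.

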